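Lock the tube carousel on its spindle with a retaining ring

TASK

Lock the tube carousel onto its spindle: take the loose retaining ring off its holder and lay it level and centred on the tapered end of the spindle, let go of it, then spread it there with the ring pliers from the tool rack and slide it down, still spread by the pliers, until it rests on the collar, and let it close into the groove. Then stand the pliers back in their slot in the rack, and leave the tub, the tube rack and the bottle where they are.

Things in the scene. Friction and masses are not known exactly. Their poses are not given: they have to be found in the camera images.
- ring: Dark steel external retaining ring, 4 mm thick, 24 g, a C 46 mm across its sides (y). Origin: centre of its circle, on the underside; z its axis; x from the centre to the middle of its gap. Inside 37 mm closed (42 mm at the back); back at x = -25 mm. Pose of the half on the +y side, which turns by half the joint value. Starts flat on its holder, sides overhanging: pinch from above across y.
- ring_gap (a point): Middle of the ring's gap, 26 mm from its centre, level with the underside: the place for the plier tips. Two flat lugs without holes (x = 20 to 30 mm) face one another over the gap, 16 mm (outer end) to 18 mm wide when closed; tips put in it press them apart, with 7 N each closed to 11 N wide open, and then carry the ring. Fixed to the +y half.
- ring_arm (a joint): Angle between the ring's halves, which turn about a point 22.5 mm behind its centre: 0 closed; 0.1 rad moves each lug 2.4 mm. From 0.35 it clears the 40 mm spindle; at the pliers' stop 0.42. Opening draws the ring's back forward onto the spindle: shift it about 2 mm (1 to 4) along its -x before sliding down, and back again before letting it close. Rubbing shows as an upward force.
- pliers: Straight ring pliers, 173 mm long, 150 g, steel, black grips, standing tips down in the rack. Origin: on the pivot; z to the handles, y the way the levers move, x the pivot axis. Squeezing spreads the tips. Pose of the +y lever, which turns by half the joint value. Guard flanges (undersides at z = 18 mm, y to 26.5 mm either side) rest on the rack. Grips z = 20 to 105 mm, 15 mm thick.
- grip (a point): Point between the grips, 75 mm above the pivot: squeeze here along y. At rest 66 mm over the grips (62 mm 30 mm lower, 68 mm 17 mm higher). The handles spring apart: 7 N at first, 10 N at the stop, 20 N with the ring in; a grip 3 to 6 mm narrower than at rest carries the pliers with the tips nearly closed.
- pliers_lever (a joint): Angle between the levers: 0 at rest (tips together), grows as the handles are squeezed, stop at 0.46 rad (then 32 mm over the grips at point grip, and 39 mm over the outsides of the tips, which rise about 2 mm as they spread). 0.1 rad moves each tip 3.4 mm and each grip 3.75 mm.
- tips (a point): Midway between the ends of the closed tips, 68 mm below the pivot (on the +y lever). The tips together are 8 mm wide in y, 4 mm thick in x and 4.5 mm long; then a shoulder, 16 mm wide in all, that comes to lie on the lugs; the jaws above are 20 mm wide, 7 mm thick.
- rack: Aluminium tool rack, 170 mm (x) by 90 mm (y), top plate at z = 102 mm. Origin: centre of its underside. The pliers' slot is centred at x = -35 mm, y = 0, 14 mm wide in x, 39 mm in y; home, the pliers' origin is at (-35, 0, 84) mm, their y along the rack's y. A black-handled screwdriver (24 mm thick, to z = 162 mm) stands fixed at x = 58 mm.
- carousel: White tube carousel, empty, fixed: disc of 190 mm diameter, top at z = 44 mm; on it a low white boss and a steel collar of 64 mm diameter to z = 64 mm; above it the upright spindle. Origin: centre of its underside.
- ring_seat (a point): On the spindle axis at the collar's top (z = 64 mm), where the ring's underside rests when home. The groove (36 mm diameter) reaches 6 mm up from here; then the spindle is 40 mm in diameter for 9 mm, then tapers. Laid closed on the taper, the ring's underside rests about 17 mm above this point.
- spindle_top (a point): Centre of the flat top of the spindle, 87 mm above the bench: 29 mm in diameter, the taper below it 8 mm high, widening to 40 mm.
- magazine: Grey ring holder, fixed: foot 75 mm square, 8 mm thick; pedestal of 41 mm diameter to z = 30 mm under the ring; stem of 27 mm inside it to z = 43 mm; a rib 8 mm wide in the ring's gap (x = 13 to 30 mm), also to z = 43 mm, keeps pliers out. Origin: centre of its underside. The ring starts at (0, 0, 30) mm, same axes.
- tub: Yellow plastic tub, 120 by 80 mm and 80 mm high, a bystander. Origin: centre of its underside.
- tube_rack: White wire rack of capped tubes, 70 by 170 mm and 100 mm high, a bystander. Origin: centre of its underside.
- bottle: Small bottle, 52 mm in diameter and 110 mm high, a bystander. Origin: centre of its underside.
There are look-alikes about, which are no part of the job. There is more than one size of the pliers; the one meant has the size given above.

How it is judged:
On the way, in this order (a step that is already met when the one before it is completed fails the run):
1. the ring lies closed, level and centred on the spindle's tapered end, and the robot has let go of it (z of ring in the frame of ring_seat between 0.0135 and 0.0215 m and horizontal distance between ring and ring_seat below 0.005 m and angle between ring's own z axis and vertical below 0.15 rad and value of joint ring_arm below 0.05 rad and contact force between each of the fingers, pliers and ring below 0.05 N), for 0.3 s.
2. the squeezed pliers hold the ring spread round the spindle, below the taper, with the fingers off the ring (value of joint ring_arm above 0.24 rad and value of joint pliers_lever above 0.25 rad and contact force between pliers and ring above 2 N and contact force between the fingers and ring below 0.05 N and z of ring in the frame of ring_seat below 0.012 m and horizontal distance between ring and ring_seat below 0.012 m), for 0.1 s.
At the end, for the whole second after the job is handed in: Ring closed (within 0.12 rad) in the groove: on the collar within 3 mm, level within 5.7 degrees, centred within 6 mm. Pliers back in their rack slot on their flanges, upright within 6 degrees, within 8 mm along, 12 mm across the rack, 4 mm in height. Both released and at rest (z of ring in the frame of ring_seat between -0.003 and 0.003 m and horizontal distance between ring and ring_seat below 0.006 m and angle between each of ring, pliers's own z axis and vertical below 0.1 rad and value of joint ring_arm below 0.12 rad and x of pliers in the frame of rack between -0.043 and -0.027 m and y of pliers in the frame of rack between -0.012 and 0.012 m and z of pliers in the frame of rack between 0.08 and 0.088 m and linear speed of each of pliers, ring below 0.02 m/s); the robot touches nothing.
It fails at once if a bystander (tub, tube rack or bottle) is moved by more than 25 mm (distance of any of tub, tube_rack, bottle from where it was at the start of the episode above 0.025 m).
It also fails if it takes over 61 s, if anything falls off the work surface, if the arm or the gripper's body presses on something with over 40 N, if the wrist force passes 120 N, or if a joint passes its speed limit or range.

ROBOT

A 6-joint arm with a two-finger parallel gripper is mounted at the origin on the work surface. World frame = base frame: x ahead of the robot, y to its left, z up, the work surface at z = 0. Lengths are in m, angles in rad, forces in N, time in s.
With the tool pointing down it reaches from about 0.35 to 0.85 m from the base axis. Payload 8.1 kg.
Tool frame: the origin (TCP) lies midway between the tips of the shut fingers; the grasp point (between the pads) lies 19 mm behind it; z points along the fingers, y is the line along which they close (so a half turn about z gives the same grasp; the last joint's range is limited). The gripper opens to 85 mm and grips with 20 to 120 N. Pads are 22 mm wide; open, the fingers measure 114 mm over their backs; the gripper's body (76 mm by 85 mm) begins 54 mm behind the grasp point. The pads swing forward as they close: fully open they stand 13 mm farther back than shut.
Start: joints at [-1.352, 0.13, 1.488, -0, 1.523, -0.085], TCP at [0.18, -0.573, 0.231] pointing down, gripper open.
Joint ranges: [-2.96, 2.96], [-0.89, 2.26], [0.02, 2.5], [-1.34, 4.48], [0, 2.73], [-2.66, 2.66]. Speed limits (rad/s): [2.39, 2.39, 2.79, 3.14, 3.14, 3.14].

INTERFACE

Orientations are given as a unit quaternion [w, x, y, z].
In Python, from workcell import bot gives the robot as it stands.
- The arm moves only by the tool send_rows, never from a script. Its argument "targets" is a list of rows, each a list of 2 entries, a list of its own where there are three numbers: the shift along the tool's x, y, z each as a share of 60 cm, from -1 to 1, then the turn, a rotation vector about the tool's x, y, z each as a share of pi/2 rad, from -1 to 1. A call has 1 to 5 rows; each row shifts and turns the commanded pose from where the row before left it, along the tool's axes as they then stand; what a row does not reach is not made up. A row lasts 1/12 s, in which the tool goes at most 41.7 mm and 7.16 degrees, less where a joint would pass 70% of its speed; a pose out of reach is approached as far as the arm can. A call with a number of a shift or a turn outside -1 to 1 is refused whole. A call with a gripper value outside its range is refused whole. "claw" is the closure, from 0 (fully open) to 1 (shut), set as the call begins (left out, the last holds). The fingers move at their own pace and stop on an object; "squeeze" is the grip in N (left out, the last holds). Time passes only in rows, so rows that do not move let the fingers close. It gives the time, the measured TCP pose, the force, the opening and the grip force at its end, in the units of the state.
- bot.sense(): the state, without advancing time (a new reading comes with each control period).
- bot.grab_frame(name): name is "side" or "top"; returns (picture, depth): 420x560x3 uint8, red, green, blue; 420x560 float32, m along the optical axis (not along the pixel's ray), 0 where there is no reading.
- bot.camera_params(name): a dict with "vertical_fov" (degrees; the focal length in pixels is half the picture's height over the tangent of half this angle, whatever the lens; pixels are square), "cx", "cy" (the principal point, pixels), "rvec" (rotation vector, rad) and "tvec" (3), from world to camera coordinates, as OpenCV has them. Camera axes: x right, y down, z forward; pixel columns grow to the right and rows downward; lengths in m; the calibration is good to about 2 mm. A picture is of the moment at which its call begins. camera_params takes no time and is no camera call.
- bot.job_done(): hands the job in; it is judged then, once.
The state is a dict: "time_s": time; "joints": joint angles; "qd": joint speeds; "tau": joint torques, N m; "tcp_pos": TCP position; "eef_rot": TCP orientation; "contact_force": force on the tool from outside, world axes, zero at the start; "moment": the same for the moment, N m; "opening": finger opening in m; "grasp_force": force on a finger pad.
Only numpy, scipy, OpenCV 4.12 (cv2) and the standard library are available. Lean on these libraries where they do the work, as an engineer would, in place of code of your own. Each camera call takes 0.05 s, during which the arm holds its last target. There are 200 camera calls.

## Working session

There is one attempt and no reset: what is moved stays moved. The work goes in short steps, Python scripts to look and compute and a tool call to move; the robot and the scene stay as the last step left them, time stands still between calls to the robot, and variables do not carry over. Pictures are saved under pics/ and viewed, at most 10 in all, crops included, and the job is handed in when it is done.

Besides the shell and the picture viewer there is one more tool, called by a JSON object that holds its "name" and its "arguments". send_rows: Moves the arm, as the interface text tells. Its arguments: {"type":"object","properties":{"targets":{"type":"array"},"claw":{"type":"number"},"squeeze":{"type":"number"}},"required":["targets"]}

```bash
mkdir -p pics; ls; python3 - <<'E'
from workcell import bot
import cv2,numpy as np
s=bot.sense();print({k:np.round(v,4).tolist() for k,v in s.items()})
for n in("side","top"):
    p,d=bot.grab_frame(n);print(n,bot.camera_params(n))
    cv2.imwrite(f"pics/{n}0.png",p[:,:,::-1]);np.savez(f"{n}0.npz",p=p,d=d)
E
```

```text
pics
{'time_s': 0.0, 'joints': [-1.3524, 0.1311, 1.4893, 0.0, 1.523, -0.0854], 'qd': [-0.0001, -0.0005, 0.0002, -0.0005, -0.0003, -0.0004], 'tau': [-0.0002, -56.9392, -50.0559, -0.0001, 0.0148, 0.0], 'tcp_pos': [0.1794, -0.572, 0.2302], 'eef_rot': [-0.0009, 0.9885, 0.1513, -0.0001], 'contact_force': [-0.091, -0.8242, -0.6429], 'moment': [-0.0028, 0.002, 0.0188], 'grasp_force': 0.0, 'opening': 0.0857}
side {'vertical_fov': 55.657726456526014, 'cx': 280.6217530519465, 'cy': 206.20264780912964, 'rvec': array([ 0.76576813, -2.54561291,  1.18124122]), 'tvec': array([0.46133551, 0.32876448, 0.69666156])}
top {'vertical_fov': 42.97153239388994, 'cx': 282.828520406666, 'cy': 210.93396443175854, 'rvec': array([ 2.17592024, -2.14047386,  0.12293713]), 'tvec': array([-0.07008508,  0.59556776,  1.30876997])}
```

View pics/side0.png

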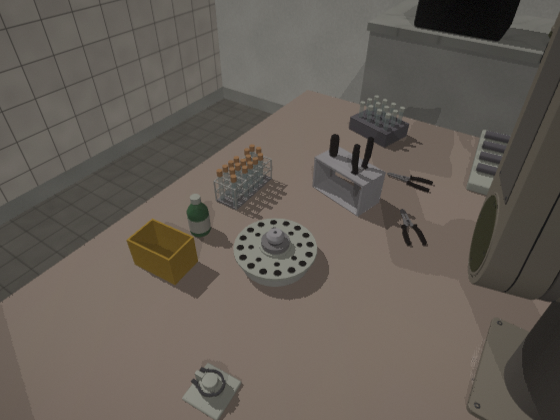

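View pics/top0.png

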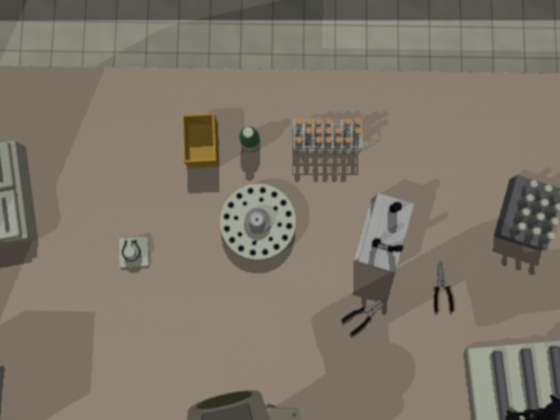

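The overview shows the ring holder at top (133,252), the carousel at (257,220), and the rack at (386,232). The rack holds pliers at about (387,245) and a screwdriver at (393,212). The tub, bottle and tube rack lie beyond, and two look-alike pliers are loose on the bench.

```bash
cat > h.py <<'E'
import cv2,numpy as np
from workcell import bot
from scipy.spatial.transform import Rotation as R
def cam(n):
    c=bot.camera_params(n);f=210/np.tan(np.radians(c['vertical_fov']/2))
    return np.array([[f,0,c['cx']],[0,f,c['cy']],[0,0,1]]),R.from_rotvec(c['rvec']).as_matrix(),c['tvec'],c['rvec']
def proj(n,P):
    K,_,t,r=cam(n);return cv2.projectPoints(np.float64(P).reshape(-1,1,3),r,t,K,None)[0][:,0]
def cloud(n,d):
    K,Rm,t,_=cam(n);v,u=np.mgrid[:d.shape[0],:d.shape[1]]
    pc=np.stack([(u-K[0,2])/K[0,0]*d,(v-K[1,2])/K[1,1]*d,d],-1)
    return (pc-t)@Rm
def onz(n,uv,z):
    K,Rm,t,_=cam(n);uv=np.atleast_2d(uv).astype(float)
    r=np.c_[(uv-[K[0,2],K[1,2]])/[K[0,0],K[1,1]],np.ones(len(uv))]@Rm
    o=-t@Rm;return o+r*((z-o[2])/r[:,2])[:,None]
def crop(n,p,x0,y0,w,h,s,name):
    cv2.imwrite(name,cv2.resize(p[y0:y0+h,x0:x0+w,::-1],None,fx=s,fy=s,interpolation=cv2.INTER_CUBIC))
E
python3 - <<'E'
from h import *
P={}
for n in("side","top"):
    z=np.load(n+"0.npz");P[n]=z['p'];W=cloud(n,z['d']);np.save(n+"W.npy",W)
    print(n,"bench",W[300,200] if n=="top" else W[330,330], 'cam',-cam(n)[2]@cam(n)[1])
W=np.load("topW.npy")
for nm,(u,v,r) in dict(hold=(133,252,16),car=(257,220,40),rack=(386,232,45)).items():
    w=W[v-r:v+r,u-r:u+r].reshape(-1,3);w=w[w[:,2]>.005]
    h,e=np.histogram(w[:,2],np.arange(0,.2,.005));print(nm,[(round(a,3),b) for a,b in zip(e,h) if b>3],w.mean(0).round(3))
T=P['top'];S=P['side']
a=cv2.resize(T[232:272,112:152],(400,400),interpolation=2);b=cv2.resize(T[185:285,340:440],(400,400),interpolation=2)
cv2.imwrite("pics/c1.png",np.hstack([a,b])[:,:,::-1])
a=cv2.resize(S[350:420,170:250],(400,350),interpolation=2);b=cv2.resize(S[120:220,300:400],(400,400),interpolation=2)[:350]
cv2.imwrite("pics/c2.png",np.hstack([a,b])[:,:,::-1])
E
```

```text
side bench [ 3.72207828e-01  9.49060179e-02 -3.51471699e-04] cam [0.21697501 0.52220691 0.69747806]
top bench [ 0.36971879  0.14686522 -0.00436412] cam [ 0.43803402 -0.06768975  1.36968464]
hold [(np.float64(0.005), np.int64(306)), (np.float64(0.01), np.int64(183)), (np.float64(0.015), np.int64(12)), (np.float64(0.025), np.int64(27)), (np.float64(0.03), np.int64(107)), (np.float64(0.035), np.int64(77)), (np.float64(0.04), np.int64(67)), (np.float64(0.045), np.int64(48))] [0.489 0.314 0.029]
car [(np.float64(0.005), np.int64(183)), (np.float64(0.01), np.int64(4)), (np.float64(0.035), np.int64(81)), (np.float64(0.04), np.int64(1602)), (np.float64(0.045), np.int64(2008)), (np.float64(0.05), np.int64(228)), (np.float64(0.055), np.int64(26)), (np.float64(0.06), np.int64(152)), (np.float64(0.065), np.int64(133)), (np.float64(0.07), np.int64(15)), (np.float64(0.075), np.int64(13)), (np.float64(0.08), np.int64(67)), (np.float64(0.085), np.int64(100)), (np.float64(0.09), np.int64(34))] [0.57  0.003 0.055]
rack [(np.float64(0.005), np.int64(549)), (np.float64(0.01), np.int64(19)), (np.float64(
[... 541 characters left out ...]
095), np.int64(290)), (np.float64(0.1), np.int64(1547)), (np.float64(0.105), np.int64(572)), (np.float64(0.11), np.int64(20)), (np.float64(0.115), np.int64(11)), (np.float64(0.12), np.int64(12)), (np.float64(0.125), np.int64(10)), (np.float64(0.13), np.int64(13)), (np.float64(0.135), np.int64(13)), (np.float64(0.14), np.int64(13)), (np.float64(0.145), np.int64(11)), (np.float64(0.15), np.int64(13)), (np.float64(0.155), np.int64(18)), (np.float64(0.16), np.int64(57)), (np.float64(0.165), np.int64(19)), (np.float64(0.17), np.int64(11)), (np.float64(0.175), np.int64(6)), (np.float64(0.18), np.int64(10)), (np.float64(0.185), np.int64(42)), (np.float64(0.19), np.int64(18))] [ 0.542 -0.301  0.102]
```

View pics/c1.png

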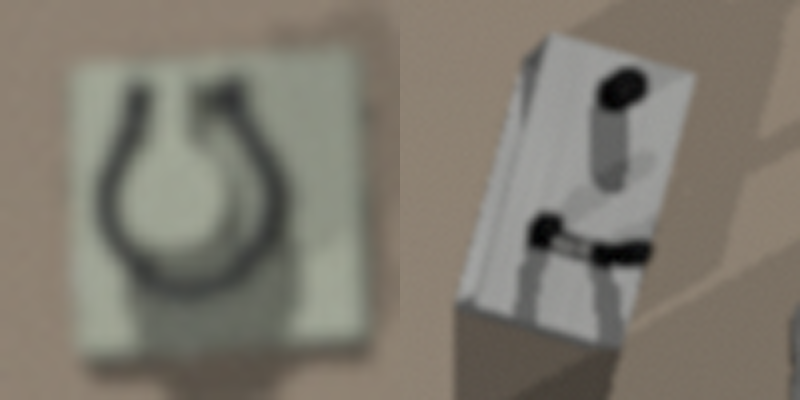

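View pics/c2.png

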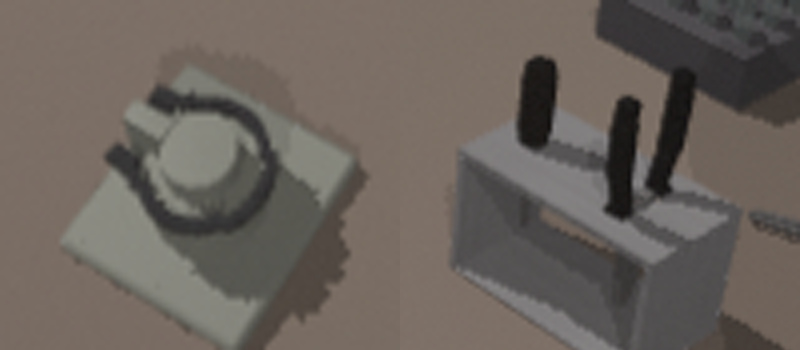

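```bash
cat > m.py <<'E'
from h import *
from scipy.optimize import least_squares
def c2p(pts,off,s): return (np.array(pts,float)+.5)/s-.5+off
def fit(obj,obs,x0):
    def tf(q): 
        c,s=np.cos(q[2]),np.sin(q[2]);M=np.array([[c,-s,0],[s,c,0],[0,0,1]]);return lambda P:np.atleast_2d(P)@M.T+[q[0],q[1],0]
    out=[]
    for sel in (["top"],["side"],["top","side"]):
        f=lambda q:np.concatenate([(proj(n,tf(q)(np.array(obj)[i]))-uv).ravel() for n,i,uv in obs if n in sel])
        r=least_squares(f,x0,x_scale=[.01,.01,.1]);out.append(r.x);print(sel,r.x.round(4),'res',np.abs(r.fun).max().round(2))
    return out
E
python3 - <<'E'
from m import *
h=.0375
print("mag");fit([[h,h,.008],[h,-h,.008],[-h,-h,.008],[-h,h,.008]],
 [("top",[0,1,2,3],c2p([(72,62),(360,45),(370,345),(82,358)],[112,232],10)),
  ("side",[0,3,2],c2p([(62,243),(62,243),(355,160)],[170,350],5)) if 0 else ("side",[1,2,0],c2p([(190,68),(355,160),(62,243)],[170,350],5))],[.49,.314,0])
a,b=.085,.045
print("rack");fit([[a,b,.102],[a,-b,.102],[-a,-b,.102],[-a,b,.102]],
 [("top",[0,1,2,3],c2p([(153,33),(295,73),(218,347),(57,303)],[340,185],4)),
  ("side",[0,3,2],c2p([(58,150),(250,265),(340,210)],[300,120],4))],[.54,-.3,-.26])
T=np.load("top0.npz");S=np.load("side0.npz")
for n,(u,v,r) in dict(top=(257,220,50),side=(275,250,55)).items():
    W=np.load(n+"W.npy");m=np.zeros((420,560),np.uint8)
    m[v-r:v+r,u-r:u+r]=(W[v-r:v+r,u-r:u+r,2]>(.036))
    cs=max(cv2.findContours(m,0,1)[0],key=len)[:,0];hull=cv2.convexHull(cs)[:,0]
    P=onz(n,hull,.044)[:,:2]
    r=least_squares(lambda q:np.hypot(*(P-q[:2]).T)-q[2],[.57,0,.095],loss='soft_l1',f_scale=.001)
    print(n,r.x.round(4),np.abs(r.fun).max())
a=cv2.resize(T['p'][195:245,232:282],(400,400),interpolation=2);b=cv2.resize(S['p'][220:270,250:300],(400,400),interpolation=2)
cv2.imwrite("pics/c3.png",np.hstack([a,b])[:,:,::-1])
E
```

```text
mag
['top'] [0.4889 0.3184 0.0754] res 0.47
['side'] [0.4856 0.3176 0.0809] res 1.39
['top', 'side'] [0.4871 0.3179 0.0742] res 1.9
rack
['top'] [ 0.5431 -0.3043 -0.2989] res 2.38
['side'] [ 0.5411 -0.3096 -0.2761] res 0.39
['top', 'side'] [ 0.5418 -0.3056 -0.2892] res 3.19
top [0.5706 0.0036 0.0944] 0.0005705506638147978
side [0.5665 0.0024 0.0959] 0.0019030114599020154
```

View pics/c3.png

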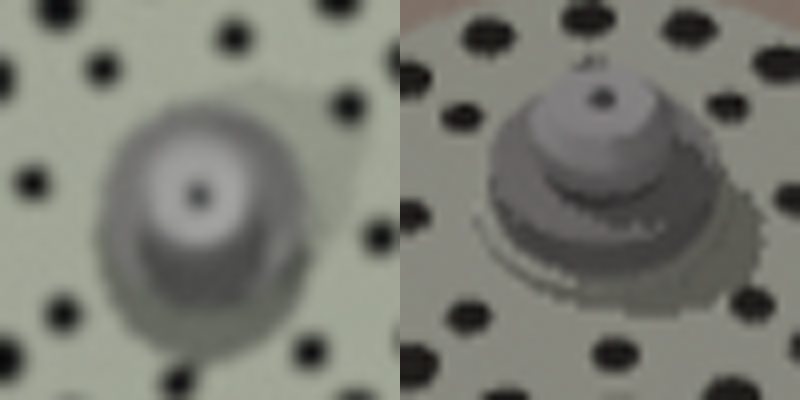

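```bash
python3 - <<'E'
from m import *
print("spindle top",onz("top",c2p([(199,195)],[232,195],8),.087),"side",onz("side",c2p([(201,97)],[250,220],8),.087))
print("ring circ top",onz("top",c2p([(193,198)],[112,232],10),.032))
a,b=.085,.045
r=fit([[a,b,.102],[a,-b,.102],[-a,-b,.102],[-a,b,.102]],
 [("top",[0,1,2,3],c2p([(153,33),(295,73),(218,347),(75,308)],[340,185],4)),
  ("side",[0,3,2],c2p([(58,150),(250,265),(340,210)],[300,120],4))],[.54,-.3,-.26])
for q in r: print("pliers from rack",q[:2]-.035*np.array([np.cos(q[2]),np.sin(q[2])]))
T=onz("top",c2p([(145,228),(240,252)],[340,185],4),.187);S=onz("side",c2p([(228,100),(283,72)],[300,120],4),.187)
for X in(T,S): print("handles",X.round(4),X.mean(0).round(4),np.hypot(*(X[0]-X[1])[:2]),np.arctan2(*(X[0]-X[1])[:2][::-1])-np.pi/2)
# screwdriver & handle via depth
for n in("top","side"):
    W=np.load(n+"W.npy").reshape(-1,3);k=(W[:,2]>.17)&(W[:,2]<.2)&(np.hypot(W[:,0]-.51,W[:,1]+.29)<.06);w=W[k]
    if len(w): print(n,len(w),w.mean(0).round(4)); 
    if len(w)>10:
        from scipy.cluster.vq import kmeans2
        c,l=kmeans2(w[:,:2],2,seed=1,minit='++');print(c.round(4),c.mean(0).round(4))
E
```

```text
spindle top [[0.56996278 0.00288198 0.087     ]] side [[ 0.56928787 -0.00165387  0.087     ]]
ring circ top [[0.48890023 0.31869013 0.032     ]]
['top'] [ 0.5424 -0.307  -0.2739] res 0.78
['side'] [ 0.5411 -0.3096 -0.2761] res 0.39
['top', 'side'] [ 0.5418 -0.3076 -0.2721] res 1.05
pliers from rack [ 0.50867554 -0.29752073]
pliers from rack [ 0.50743259 -0.30001741]
pliers from rack [ 0.50804641 -0.29815819]
handles [[ 0.5135 -0.2684  0.187 ]
 [ 0.501  -0.3209  0.187 ]] [ 0.5072 -0.2947  0.187 ] 0.053907960633266604 -0.2324605215441209
handles [[ 0.5155 -0.2787  0.187 ]
 [ 0.5011 -0.3282  0.187 ]] [ 0.5083 -0.3035  0.187 ] 0.05162285219350269 -0.28318331344980807
top 87 [ 0.5092 -0.2938  0.1854]
[[ 0.5158 -0.2698]
 [ 0.5021 -0.3195]] [ 0.509  -0.2947]
side 115 [ 0.5052 -0.2949  0.1809]
[[ 0.4979 -0.3214]
 [ 0.512  -0.2706]] [ 0.5049 -0.296 ]
```

```bash
cat > pl.py <<'E'
import sys,json
from h import *
def plan(wps,step=.040,turn=.12):
    s=bot.sense();w,x,y,z=s['eef_rot'];Rc=R.from_quat([x,y,z,w]);p=np.array(s['tcp_pos']);rows=[]
    for X,Y,Z,yaw,*st in wps:
        Rt=R.from_euler('z',yaw)*R.from_euler('x',np.pi);g=np.array([X,Y,Z]);d=g-p
        rv=(Rc.inv()*Rt).as_rotvec();n=int(max(np.ceil(np.linalg.norm(d)/(st[0] if st else step)),np.ceil(np.linalg.norm(rv)/turn),1))
        for i in range(n):
            sh=np.round(Rc.inv().apply(d/n)/.6,4)+0.;tr=np.round(rv/n/(np.pi/2),4)+0.
            rows.append([sh.tolist(),tr.tolist()]);Rc=Rc*R.from_rotvec(rv/n)
        p=g
    for i in range(0,len(rows),5): print(json.dumps(rows[i:i+5]).replace(" ",""))
if __name__=="__main__":
    s=bot.sense();w,x,y,z=s['eef_rot'];a=R.from_quat([x,y,z,w]).as_matrix()
    print('t',s['time_s'],'tcp',np.round(s['tcp_pos'],4),'yaw',round(np.arctan2(a[1,0],a[0,0]),4),'F',np.round(s['contact_force'],1),'M',np.round(s['moment'],2),'op',s['opening'],'g',s['grasp_force'])
    plan([eval(v) for v in sys.argv[1:]])
E
python3 pl.py "(.40,-.25,.25,.2)" "(.488,.318,.12,.075)" "(.488,.318,.03,.075)" "(.488,.318,.018,.075,.01)"
```

```text
t 0.1 tcp [ 0.1794 -0.572   0.2303] yaw 0.3038 F [-0.6 -0.1 -0.9] M [ 0.04 -0.    0.01] op 0.08565289510689227 g 0.0
[[[0.0511,-0.0402,-0.0032],[-0.0001,0.0,0.0066]],[[0.0507,-0.0408,-0.0032],[-0.0001,0.0,0.0066]],[[0.0503,-0.0413,-0.0032],[-0.0001,0.0,0.0066]],[[0.0499,-0.0418,-0.0032],[-0.0001,0.0,0.0066]],[[0.0494,-0.0423,-0.0032],[-0.0001,0.0,0.0066]]]
[[[0.049,-0.0428,-0.0032],[-0.0001,0.0,0.0066]],[[0.0485,-0.0433,-0.0032],[-0.0001,0.0,0.0066]],[[0.0481,-0.0438,-0.0033],[-0.0001,0.0,0.0066]],[[0.0476,-0.0443,-0.0033],[-0.0001,0.0,0.0066]],[[0.0472,-0.0448,-0.0033],[-0.0001,0.0,0.0066]]]
[[[0.0221,-0.0599,0.0144],[0.0,0.0,0.0053]],[[0.0216,-0.0601,0.0144],[0.0,0.0,0.0053]],[[0.0211,-0.0603,0.0144],[0.0,0.0,0.0053]],[[0.0206,-0.0604,0.0144],[0.0,0.0,0.0053]],[[0.0201,-0.0606,0.0144],[0.0,0.0,0.0053]]]
[[[0.0196,-0.0608,0.0144],[0.0,0.0,0.0053]],[[0.0191,-0.0609,0.0144],[0.0,0.0,0.0053]],[[0.0186,-0.0611,0.0144],[0.0,0.0,0.0053]],[[0.0181,-0.0613,0.0144],[0.0,0.0,0.0053]],[[0.0176,-0.0614,0.0144],[0.0,0.0,0.0053]]]
[[[0.0171,-0.0615,0.0144],[0.0,0.0,0.0053]],[[0.0165,-0.0617,0.0144],[0.0,0.0,0.0053]],[[0.016,-0.0618,0.0144],[0.0,0.0,0.0053]],[[0.0155,-0.062,0.0144],[0.0,0.0,0.0053]],[[0.015,-0.0621,0.0144],[0.0,0.0,0.0053]]]
[[[0.0,0.0,0.05],[0.0,0.0,0.0]],[[0.0,0.0,0.05],[0.0,0.0,0.0]],[[0.0,0.0,0.05],[0.0,0.0,0.0]],[[0.0,0.0,0.01],[0.0,0.0,0.0]],[[0.0,0.0,0.01],[0.0,0.0,0.0]]]
```

{"name": "send_rows", "arguments": {"targets": [[[0.05,-0.041,-0.003],[0,0,0.0066]],[[0.05,-0.041,-0.003],[0,0,0.0066]],[[0.05,-0.041,-0.003],[0,0,0.0066]],[[0.05,-0.042,-0.003],[0,0,0.0066]],[[0.05,-0.042,-0.003],[0,0,0.0066]]]}}

```text
time_s: 0.52
tcp_pos: [0.2893, -0.4096, 0.2398]
eef_rot: [-0.0, 0.992, 0.125, -0.0]
contact_force: [2.2, 0.5, -0.1]
opening: 0.0858
grasp_force: 0.0
```

{"name": "send_rows", "arguments": {"targets": [[[0.049,-0.043,-0.003],[0,0,0.0066]],[[0.049,-0.043,-0.003],[0,0,0.0066]],[[0.048,-0.044,-0.003],[0,0,0.0066]],[[0.048,-0.044,-0.003],[0,0,0.0066]],[[0.047,-0.045,-0.003],[0,0,0.0066]]]}}

```text
time_s: 0.93
tcp_pos: [0.4, -0.2485, 0.2491]
eef_rot: [-0.0, 0.995, 0.1, -0.0]
contact_force: [0.3, 0.1, -0.5]
opening: 0.0854
grasp_force: 0.0
```

{"name": "send_rows", "arguments": {"targets": [[[0.022,-0.06,0.0144],[0,0,0.0053]],[[0.022,-0.06,0.0144],[0,0,0.0053]],[[0.021,-0.06,0.0144],[0,0,0.0053]],[[0.021,-0.06,0.0144],[0,0,0.0053]],[[0.02,-0.0605,0.0144],[0,0,0.0053]]]}}

```text
time_s: 1.35
tcp_pos: [0.4288, -0.0596, 0.2055]
eef_rot: [-0.0, 0.997, 0.079, -0.0]
contact_force: [0.7, 0.1, 0.0]
opening: 0.0851
grasp_force: 0.0
```

{"name": "send_rows", "arguments": {"targets": [[[0.0196,-0.061,0.0144],[0,0,0.0053]],[[0.019,-0.061,0.0144],[0,0,0.0053]],[[0.0186,-0.061,0.0144],[0,0,0.0053]],[[0.018,-0.061,0.0144],[0,0,0.0053]],[[0.0176,-0.0614,0.0144],[0,0,0.0053]]]}}

```text
time_s: 1.77
tcp_pos: [0.458, 0.1298, 0.1623]
eef_rot: [0.0, 0.998, 0.058, -0.0]
contact_force: [0.8, -0.0, 0.1]
opening: 0.0852
grasp_force: 0.0
```

{"name": "send_rows", "arguments": {"targets": [[[0.017,-0.0615,0.0144],[0,0,0.0053]],[[0.0165,-0.0615,0.0144],[0,0,0.0053]],[[0.016,-0.062,0.0144],[0,0,0.0053]],[[0.0155,-0.062,0.0144],[0,0,0.0053]],[[0.015,-0.062,0.0144],[0,0,0.0053]]]}}

```text
time_s: 2.18
tcp_pos: [0.4871, 0.3191, 0.1187]
eef_rot: [0.0, 0.999, 0.038, -0.0]
contact_force: [1.2, -0.7, -0.0]
opening: 0.0854
grasp_force: 0.0
```

```bash
python3 pl.py "(.488,.318,.03,.075,.03)" "(.488,.318,.018,.075,.01)"; python3 - <<'E'
from h import *
a,_=bot.grab_frame("top");b,_=bot.grab_frame("side")
s=bot.sense()['tcp_pos'];u=proj("top",s)[0].astype(int);v=proj("side",s)[0].astype(int);print(u,v)
A=cv2.resize(a[u[1]-40:u[1]+40,u[0]-40:u[0]+40],(400,400),interpolation=2);v[1]=min(v[1],375);B=cv2.resize(b[v[1]-45:v[1]+45,v[0]-45:v[0]+45],(400,400),interpolation=2)
cv2.imwrite("pics/d1.png",np.hstack([A,B])[:,:,::-1])
E
```

```text
t 2.1833 tcp [0.4871 0.3191 0.1187] yaw 0.0751 F [ 1.2 -0.7 -0. ] M [ 0.03  0.02 -0.04] op 0.08540186623870712 g 0.0
[[[0.0005,0.0006,0.0493],[0.0001,0.0001,0.0]],[[0.0005,0.0006,0.0493],[0.0001,0.0001,0.0]],[[0.0005,0.0006,0.0493],[0.0001,0.0001,0.0]],[[0.0,0.0,0.01],[0.0,0.0,0.0]],[[0.0,0.0,0.01],[0.0,0.0,0.0]]]
[119 251] [203 359]
```

View pics/d1.png

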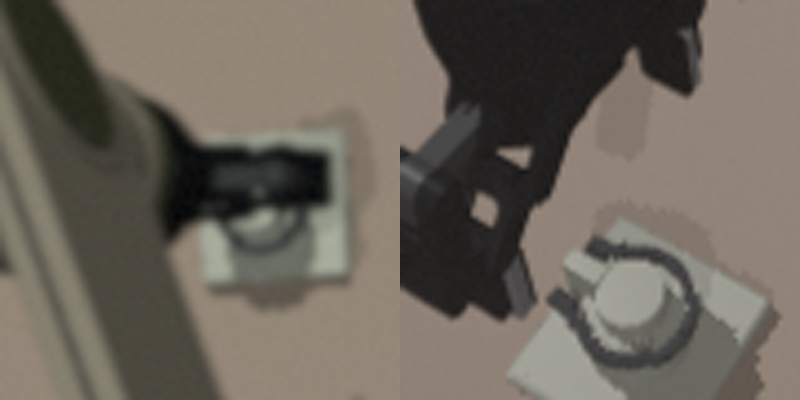

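The side crop shows both finger tips (about (690,92) and (523,318)) straddling the ring's line. Next I descend and pinch.

{"name": "send_rows", "arguments": {"targets": [[[0.0005,0.0006,0.049],[0,0,0]],[[0.0005,0.0006,0.049],[0,0,0]],[[0.0005,0.0006,0.049],[0,0,0]],[[0,0,0.01],[0,0,0]],[[0,0,0.01],[0,0,0]]]}}

```text
time_s: 2.7
tcp_pos: [0.487, 0.3148, 0.0177]
eef_rot: [0.001, 0.999, 0.037, -0.002]
contact_force: [-0.7, -0.3, 0.2]
opening: 0.0858
grasp_force: 0.0
```

{"name": "send_rows", "arguments": {"targets": [[[0,0,0],[0,0,0]],[[0,0,0],[0,0,0]],[[0,0,0],[0,0,0]],[[0,0,0],[0,0,0]],[[0,0,0],[0,0,0]]], "claw": 0.6, "squeeze": 30}}

```text
time_s: 3.12
tcp_pos: [0.4901, 0.3176, 0.022]
eef_rot: [-0.001, 0.999, 0.038, 0.002]
contact_force: [-0.3, 2.1, 6.5]
opening: 0.0439
grasp_force: 30.1
```

{"name": "send_rows", "arguments": {"targets": [[[0,0,0],[0,0,0]],[[0,0,0],[0,0,0]],[[0,0,0],[0,0,0]]]}}

```text
time_s: 3.37
tcp_pos: [0.4901, 0.3176, 0.022]
eef_rot: [-0.001, 0.999, 0.038, 0.002]
contact_force: [-1.6, 3.3, 7.2]
opening: 0.0439
grasp_force: 30.0
```

```bash
python3 pl.py "(.488,.318,.05,.075,.01)" "(.488,.318,.13,.075)" "(.5695,.002,.13,0)" "(.5695,.002,.095,0)"; python3 -c "
from h import *
print(proj('side',[.4871,.3191,.132]))"
```

```text
t 3.3667 tcp [0.4901 0.3176 0.022 ] yaw 0.0755 F [-1.6  3.3  7.2] M [0.51 0.22 0.02] op 0.04387958567091654 g 30.027155969291925
[[[-0.0011,-0.0004,-0.0155],[-0.0005,-0.0008,0.0001]],[[-0.0011,-0.0003,-0.0155],[-0.0005,-0.0008,0.0001]],[[-0.0011,-0.0003,-0.0155],[-0.0005,-0.0008,0.0001]],[[0.0,0.0,-0.0667],[0.0,0.0,0.0]],[[0.0,0.0,-0.0667],[0.0,0.0,0.0]]]
[[[0.0107,0.0595,0.0],[0.0,0.0,0.0053]],[[0.0112,0.0594,0.0],[0.0,0.0,0.0053]],[[0.0117,0.0593,0.0],[0.0,0.0,0.0053]],[[0.0121,0.0592,0.0],[0.0,0.0,0.0053]],[[0.0126,0.0591,0.0],[0.0,0.0,0.0053]]]
[[[0.0131,0.059,0.0],[0.0,0.0,0.0053]],[[0.0136,0.0589,0.0],[0.0,0.0,0.0053]],[[0.0141,0.0588,0.0],[0.0,0.0,0.0053]],[[0.0146,0.0586,0.0],[0.0,0.0,0.0053]],[[0.0,0.0,0.0583],[0.0,0.0,0.0]]]
[[202.24696936 352.84691454]]
```

{"name": "send_rows", "arguments": {"targets": [[[0,0,-0.0155],[0,0,0]],[[0,0,-0.0155],[0,0,0]],[[0,0,-0.0155],[0,0,0]],[[0,0,-0.0667],[0,0,0]],[[0,0,-0.0667],[0,0,0]]]}}

```text
time_s: 3.78
tcp_pos: [0.4868, 0.3149, 0.127]
eef_rot: [0.001, 0.999, 0.038, -0.002]
contact_force: [0.6, 0.6, 1.2]
opening: 0.0438
grasp_force: 30.8
```

{"name": "send_rows", "arguments": {"targets": [[[0,0,0],[0,0,0]],[[0,0,0],[0,0,0]]]}}

```text
time_s: 3.95
tcp_pos: [0.4914, 0.3173, 0.1325]
eef_rot: [-0.002, 0.999, 0.038, 0.004]
contact_force: [-1.0, -0.9, -1.6]
opening: 0.0437
grasp_force: 30.8
```

```bash
python3 pl.py  "(.5695,.002,.13,0)" "(.5695,.002,.095,0)"; python3 - <<'E'
from h import *
b,_=bot.grab_frame("side")
v=proj("side",bot.sense()['tcp_pos'])[0].astype(int);print(v)
B=b[v[1]-60:v[1]+60,v[0]-60:v[0]+60]
cv2.imwrite("pics/d2.png",cv2.resize(B,(600,600),interpolation=2)[:,:,::-1])
E
```

```text
t 3.95 tcp [0.4914 0.3173 0.1325] yaw 0.0751 F [-1.  -0.9 -1.6] M [-0.02 -0.   -0.01] op 0.04367712710772277 g 30.761848110705614
[[[0.01,0.0593,0.0004],[-0.0002,-0.0006,0.0053]],[[0.0105,0.0592,0.0004],[-0.0002,-0.0006,0.0053]],[[0.011,0.0591,0.0004],[-0.0002,-0.0006,0.0053]],[[0.0115,0.059,0.0004],[-0.0002,-0.0006,0.0053]],[[0.012,0.0589,0.0004],[-0.0002,-0.0006,0.0053]]]
[[[0.0125,0.0588,0.0004],[-0.0002,-0.0006,0.0053]],[[0.013,0.0587,0.0004],[-0.0002,-0.0006,0.0053]],[[0.0135,0.0586,0.0005],[-0.0002,-0.0006,0.0053]],[[0.014,0.0585,0.0005],[-0.0002,-0.0006,0.0053]],[[0.0,0.0,0.0583],[0.0,0.0,0.0]]]
[202 351]
```

View pics/d2.png

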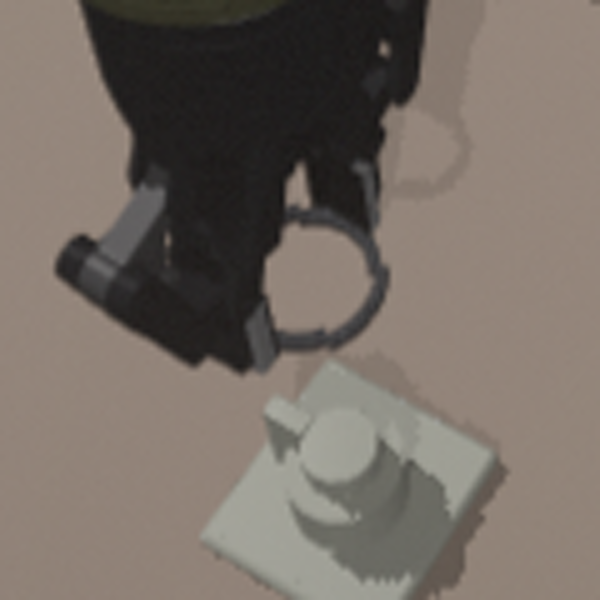

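```bash
python3 - <<'E'
from m import *
s=bot.sense();t=np.array([.4905,.3173,.131])
print(s['tcp_pos'])
obs=(np.array([(310,207),(345,214),(370,232),(384,255),(388,280),(384,305),(372,325),(350,342),(320,350),(300,350)])+.5)/5-.5+[142,291]
a=np.linspace(0,2*np.pi,361)
def pts(q,z):
    dx,dy,p,r=q;C=np.c_[.0232*np.cos(a)+0,.0232*np.sin(a),0*a+z]
    M=R.from_euler('z',.075)*R.from_euler('yx',[p,r]);return proj("side",M.apply(C+[dx,dy,0])+t)
for z in(.010,.012,.016):
  for free in (0,1):
    f=lambda q:np.array([np.min(np.hypot(*(pts(np.r_[q[:2],(q[2:]*free)],z)-o).T)) for o in obs])
    r=least_squares(f,[0,0,0.05,0],x_scale=[.01,.01,.1,.1],diff_step=1e-4);print(z,free,r.x.round(4),f(r.x).round(2))
E
```

```text
[0.4898239  0.31654057 0.12982042]
0.01 0 [-0.0036 -0.0041  0.05    0.    ] [1.24 0.23 0.51 0.62 0.26 0.5  0.82 0.71 0.08 0.38]Traceback (most recent call last):
  File "<stdin>", line 12, in <module>
    return func(*args, **kwargs)
    result = trf(vector_fun.fun, vector_fun.jac, x0, f0, J0, lb, ub, ftol, xtol,
                 gtol, max_nfev, x_scale, loss_function, tr_solver,
                 tr_options.copy(), verbose, callback=callback_wrapped)
    return trf_no_bounds(
        fun, jac, x0, f0, J0, ftol, xtol, gtol, max_nfev, x_scale,
        loss_function, tr_solver, tr_options, verbose, callback=callback)
    J = jac(x)
    self._update_jac()
    ~~~~~~~~~~~~~~~~^^
    self.J = self.jac_wrapped(xp_copy(self.x), f0=self.f)
             ~~~~~~~~~~~~~~~~^^^^^^^^^^^^^^^^^^^^^^^^^^^^
    J, dct = approx_derivative(
             ~~~~~~~~~~~~~~~~~^
        self.fun,
        ^^^^^^^^^
    ...<2 lines>...
        **self.finite_diff_options,
        ^^^^^^^^^^^^^^^^^^^^^^^^^^^
    )
    ^
    J, _nfev = _dense_difference(fun_wrapped, x0, f0, h,
               ~~~~~~~~~~~~~~~~~^^^^^^^^
[... 243 characters left out ...]
                         ^^^^^^^
    f = np.atleast_1d(self.fun(x, *self.args, **self.kwargs))
                      ~~~~~~~~^^^^^^^^^^^^^^^^^^^^^^^^^^^^^^
    return np.atleast_1d(self.fun(x))
                         ~~~~~~~~^^^
    return self.f(x, *self.args, **self.kwargs)
           ~~~~~~^^^^^^^^^^^^^^^^^^^^^^^^^^^^^^
  File "<stdin>", line 11, in <lambda>
  File "<stdin>", line 8, in pts
  File "h.py", line 8, in proj
    K,_,t,r=cam(n);return cv2.projectPoints(np.float64(P).reshape(-1,1,3),r,t,K,None)[0][:,0]
            ~~~^^^
  File "h.py", line 5, in cam
    c=bot.camera_params(n);f=210/np.tan(np.radians(c['vertical_fov']/2))
ValueError: time passes only in moves, steps and waits
```

```bash
python3 - <<'E'
import re
from workcell import bot
import json
c={n:{k:(v.tolist() if hasattr(v,'tolist') else v) for k,v in bot.camera_params(n).items()} for n in("side","top")}
json.dump(c,open("cam.json","w"))
s=open("h.py").read().replace("c=bot.camera_params(n);","c=CP[n];").replace("c['tvec'],c['rvec']","np.array(c['tvec']),np.array(c['rvec'])")
s=s.replace("def cam(n)","import json\nCP=json.load(open('cam.json'))\ndef cam(n)",1)
open("h.py","w").write(s)
E
python3 pl.py "(.57,.003,.13,0,.037)" "(.57,.003,.105,0,.01)"
```

```text
t 4.0 tcp [0.4898 0.3165 0.1298] yaw 0.0751 F [-0.5  0.2 -0.9] M [-0.04 -0.    0.03] op 0.043929989256005414 g 30.762051763013005
[[[0.0104,0.059,-0.0001],[-0.0001,-0.0003,0.0053]],[[0.0109,0.0589,-0.0001],[-0.0001,-0.0003,0.0053]],[[0.0114,0.0588,-0.0001],[-0.0001,-0.0003,0.0053]],[[0.0119,0.0587,-0.0001],[-0.0001,-0.0003,0.0053]],[[0.0124,0.0586,-0.0001],[-0.0001,-0.0003,0.0053]]]
[[[0.0129,0.0585,0.0],[-0.0001,-0.0003,0.0053]],[[0.0134,0.0584,0.0],[-0.0001,-0.0003,0.0053]],[[0.0139,0.0583,0.0],[-0.0001,-0.0003,0.0053]],[[0.0144,0.0582,0.0],[-0.0001,-0.0003,0.0053]],[[0.0,0.0,0.0139],[0.0,0.0,0.0]]]
[[[0.0,0.0,0.0139],[0.0,0.0,0.0]],[[0.0,0.0,0.0139],[0.0,0.0,0.0]]]
```

{"name": "send_rows", "arguments": {"targets": [[[0.0104,0.059,0],[0,0,0.0053]],[[0.011,0.059,0],[0,0,0.0053]],[[0.0115,0.0588,0],[0,0,0.0053]],[[0.012,0.0587,0],[0,0,0.0053]],[[0.0125,0.0586,0],[0,0,0.0053]]]}}

```text
time_s: 4.42
tcp_pos: [0.5322, 0.1401, 0.1258]
eef_rot: [0.0, 1.0, 0.017, -0.001]
contact_force: [0.3, -0.8, -0.2]
opening: 0.0439
grasp_force: 30.8
```

{"name": "send_rows", "arguments": {"targets": [[[0.013,0.0585,0],[0,0,0.0053]],[[0.0134,0.0584,0],[0,0,0.0053]],[[0.014,0.045,0],[0,0,0.0053]],[[0.0144,0.045,0],[0,0,0.0053]],[[0,0.013,0.0139],[0,0,0]]]}}

```text
time_s: 4.83
tcp_pos: [0.5701, 0.0067, 0.1194]
eef_rot: [0.001, 1.0, -0.002, 0.001]
contact_force: [1.3, -0.3, 0.5]
opening: 0.0436
grasp_force: 30.8
```

{"name": "send_rows", "arguments": {"targets": [[[0,0.013,0.014],[0,0,0]],[[0,0,0.014],[0,0,0]],[[0,0,0.016],[0,0,0]],[[0,0,0.008],[0,0,0]],[[0,0,0],[0,0,0]]]}}

```text
time_s: 5.25
tcp_pos: [0.5671, 0.0043, 0.0854]
eef_rot: [-0.0, 1.0, 0.001, -0.002]
contact_force: [-0.8, 0.6, -1.2]
opening: 0.0434
grasp_force: 30.8
```

```bash
python3 pl.py "(.57,.003,.09,0,.01)"; python3 - <<'E'
from h import *
b,_=bot.grab_frame("side")
v=proj("side",bot.sense()['tcp_pos'])[0].astype(int);print(v)
B=b[v[1]-35:v[1]+35,v[0]-35:v[0]+35]
cv2.imwrite("pics/d3.png",cv2.resize(B,(560,560),interpolation=2)[:,:,::-1])
E
```

```text
t 5.25 tcp [0.5671 0.0043 0.0854] yaw 0.0018 F [-0.8  0.6 -1.2] M [ 0.01 -0.04  0.04] op 0.043400724566944264 g 30.79381481744349
[[[0.0049,0.0022,-0.0077],[-0.0004,0.0025,0.0012]]]
[273 233]
```

View pics/d3.png

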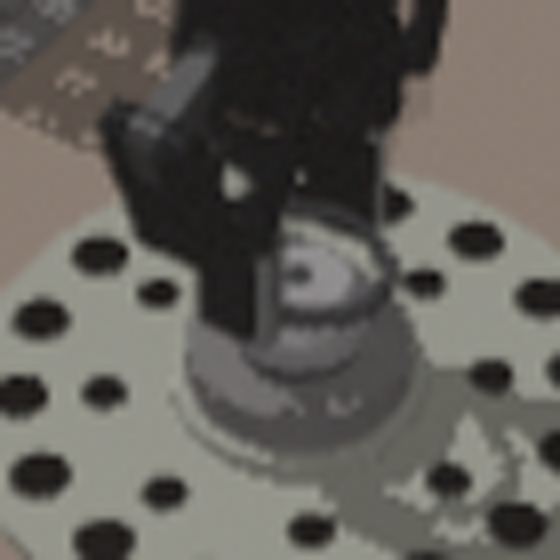

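```bash
cat > rf.py <<'E'
from m import *
a=np.linspace(0,2*np.pi,361)
def ringfit(px,z,r=.0232,x0=(.57,0)):
    def f(q): 
        p=proj("side",np.c_[q[0]+r*np.cos(a),q[1]+r*np.sin(a),0*a+z]);return [np.hypot(*(p-o).T).min() for o in px]
    o=least_squares(f,x0,diff_step=1e-4,x_scale=.01);return o.x.round(4),np.round(o.fun,1)
E
python3 - <<'E'
from rf import *
px=c2p([(320,207),(355,222),(380,245),(392,275),(388,297),(365,318),(335,325),(300,318)],[238,198],8)
print("hole",onz("side",c2p([(297,270)],[238,198],8),.087).round(4))
for dz in(.008,.010,.012): print(dz,ringfit(px,.0854+dz))
E
python3 pl.py
```

```text
hole [[ 0.5699 -0.0026  0.087 ]]
0.008 (array([5.643e-01, 3.000e-04]), array([0.4, 0.3, 0.6, 0.1, 0.5, 0.6, 0.1, 1.2]))
0.01 (array([0.5632, 0.0019]), array([0.3, 0.4, 0.7, 0.1, 0.5, 0.6, 0.1, 1.2]))
0.012 (array([0.5621, 0.0037]), array([0.3, 0.4, 0.7, 0.1, 0.5, 0.6, 0.1, 1.2]))
t 5.3 tcp [0.5678 0.0042 0.0866] yaw 0.0018 F [ 0.3 -0.1  0.3] M [ 0.01 -0.05 -0.02] op 0.044416561116254534 g 30.795494941994548
```

Ring arc centred near crop (325,268), i.e. about 5.5 mm behind and 3 mm left of the spindle's hole at (297,270). I correct that and lower it.

{"name": "send_rows", "arguments": {"targets": [[[0.0045,0.0022,0],[0,0,0]],[[0.0045,0.0023,0.003],[0,0,0]],[[0,0,0.005],[0,0,0]],[[0,0,0.004],[0,0,0]],[[0,0,0.003],[0,0,0]]]}}

```text
time_s: 5.72
tcp_pos: [0.5743, 0.0003, 0.0787]
eef_rot: [-0.0, 1.0, 0.0, -0.0]
contact_force: [0.7, -0.5, -0.5]
opening: 0.0439
grasp_force: 30.8
```

{"name": "send_rows", "arguments": {"targets": [[[0,0,0.003],[0,0,0]],[[0,0,0.003],[0,0,0]],[[0,0,0],[0,0,0]],[[0,0,0],[0,0,0]],[[0,0,0],[0,0,0]]]}}

```text
time_s: 6.13
tcp_pos: [0.5742, 0.0006, 0.0754]
eef_rot: [-0.0, 1.0, 0.0, -0.0]
contact_force: [-2.9, 3.3, 2.9]
opening: 0.0436
grasp_force: 31.2
```

```bash
python3 pl.py
```

```text
t 6.1333 tcp [0.5742 0.0006 0.0754] yaw 0.0004 F [-2.9  3.3  2.9] M [ 0.49  0.4  -0.05] op 0.043617451424689986 g 31.158570013940334
```

{"name": "send_rows", "arguments": {"targets": [[[-0.0015,-0.0018,0],[0,0,0]],[[-0.001,-0.0018,0],[0,0,0]],[[0,0,0.001],[0,0,0]],[[0,0,0],[0,0,0]],[[0,0,0],[0,0,0]]]}}

```text
time_s: 6.55
tcp_pos: [0.5727, 0.0023, 0.0745]
eef_rot: [0.0, 1.0, 0.0, -0.0]
contact_force: [0.3, 0.9, -0.1]
opening: 0.0441
grasp_force: 30.8
```

```bash
python3 pl.py
```

```text
t 6.55 tcp [0.5727 0.0023 0.0745] yaw 0.0003 F [ 0.3  0.9 -0.1] M [-0.02 -0.01 -0.03] op 0.04408854814625147 g 30.825163442641497
```

Freed. Lower further.

{"name": "send_rows", "arguments": {"targets": [[[0,0,0.002],[0,0,0]],[[0,0,0.002],[0,0,0]],[[0,0,0],[0,0,0]],[[0,0,0],[0,0,0]]]}}

```text
time_s: 6.88
tcp_pos: [0.573, 0.0023, 0.0727]
eef_rot: [0.0, 1.0, 0.0, 0.0]
contact_force: [-1.7, 0.5, 4.9]
opening: 0.044
grasp_force: 31.2
```

```bash
python3 pl.py
```

```text
t 6.8833 tcp [0.573  0.0023 0.0727] yaw 0.0003 F [-1.7  0.5  4.9] M [-0.02  0.35 -0.06] op 0.044018781982550555 g 31.23048909008503
```

{"name": "send_rows", "arguments": {"targets": [[[-0.002,0,0],[0,0,0]],[[0,0,0],[0,0,0]],[[0,0,0],[0,0,0]]]}}

```text
time_s: 7.13
tcp_pos: [0.5722, 0.0023, 0.0727]
eef_rot: [0.0, 1.0, 0.0, 0.001]
contact_force: [0.6, 0.2, 3.9]
opening: 0.0436
grasp_force: 31.2
```

{"name": "send_rows", "arguments": {"targets": [[[0,0,0],[0,0,0]],[[0,0,0],[0,0,0]],[[0,0,0],[0,0,0]],[[0,0,0],[0,0,0]],[[0,0,0],[0,0,0]]], "claw": 0.35}}

```text
time_s: 7.55
tcp_pos: [0.5713, 0.0024, 0.0719]
eef_rot: [-0.0, 1.0, 0.0, -0.0]
contact_force: [0.3, 0.2, -0.3]
opening: 0.0552
grasp_force: 0.0
```

{"name": "send_rows", "arguments": {"targets": [[[0,0,0],[0,0,0]],[[0,0,-0.03],[0,0,0]],[[0,0,-0.06],[0,0,0]],[[0,0,-0.06],[0,0,0]],[[0,0,-0.06],[0,0,0]]], "claw": 0}}

```text
time_s: 7.97
tcp_pos: [0.5709, 0.0025, 0.1992]
eef_rot: [-0.0, 1.0, 0.0, -0.001]
contact_force: [0.6, 0.0, 0.1]
opening: 0.0855
grasp_force: 0.0
```

```bash
python3 pl.py "(.53,-.15,.28,-.1)" "(.508,-.297,.26,-.273)"; python3 - <<'E'
from h import *
b,_=bot.grab_frame("side");a,_=bot.grab_frame("top");np.savez("r1.npz",a=a,b=b)
cv2.imwrite("pics/d4.png",cv2.resize(b[218:278,245:305],(600,600),interpolation=2)[:,:,::-1])
E
```

```text
t 7.9667 tcp [0.5709 0.0025 0.1992] yaw 0.0004 F [0.6 0.  0.1] M [-0.07 -0.05  0.03] op 0.08545513712862265 g 0.0
[[[-0.0137,0.0508,-0.0269],[0.0,0.0002,0.0128]],[[-0.0127,0.0511,-0.0269],[0.0,0.0002,0.0128]],[[-0.0116,0.0513,-0.0269],[0.0,0.0002,0.0128]],[[-0.0106,0.0516,-0.0269],[0.0,0.0002,0.0128]],[[-0.0095,0.0518,-0.0269],[0.0,0.0002,0.0128]]]
[[[-0.003,0.0619,0.0083],[0.0,0.0,0.0275]],[[-0.0003,0.0619,0.0083],[0.0,0.0,0.0275]],[[0.0023,0.0619,0.0083],[0.0,0.0,0.0275]],[[0.005,0.0617,0.0083],[0.0,0.0,0.0275]]]
```

View pics/d4.png

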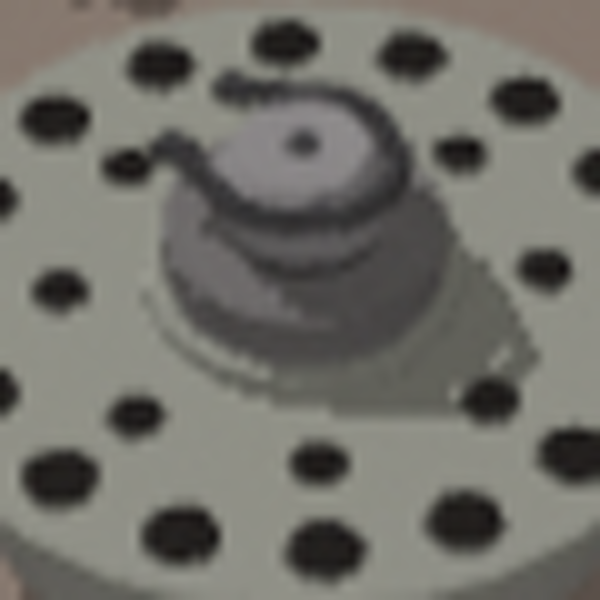

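```bash
python3 - <<'E'
from rf import *
C=lambda p:c2p(p,[245,218],10)
print("hole",onz("side",C([(303,143)]),.087).round(4))
for z in(.081,.083,.085): print(z,ringfit(C([(340,85),(385,108),(408,140),(411,165),(400,190),(370,215),(330,228),(290,230),(255,220)]),z))
L=onz("side",C([(218,86),(152,148)]),.083);print("lug ends",L.round(4),L.mean(0).round(4))
z=np.load("r1.npz");a=z['a'];print(a[190:250:6,225:290:6].mean(-1).astype(int))
E
```

```text
hole [[ 0.5687 -0.0014  0.087 ]]
0.081 (array([ 0.5693, -0.0039]), array([0.2, 0.1, 0.1, 0. , 0.1, 0. , 0.1, 0.1, 0. ]))
0.083 (array([ 0.5683, -0.0021]), array([0.2, 0.1, 0.1, 0. , 0.1, 0.1, 0.1, 0.1, 0.1]))
0.085 (array([ 5.672e-01, -4.000e-04]), array([0.1, 0.1, 0.1, 0. , 0.1, 0.1, 0.1, 0.1, 0.1]))
lug ends [[ 0.5972 -0.0095  0.083 ]
 [ 0.5979  0.015   0.083 ]] [0.5975 0.0028 0.083 ]
[[104 105 105 107 108 109 111  80 110 125 114]
 [ 91  93  93  95  95  97  98  88  95 113 155]
 [ 77  79  82  83  83  86  87 104  84 101  22]
 [ 71  71  71  72  73  72  75 120  96  84  16]
 [ 56  92  58  64  63  66  66 125 108  75 100]
 [151 167 131  75  64  80 162 127 122 116 167]
 [ 86 164 166 151  70  96  66 127 125  74 134]
 [145 166 142 162 103  81  79 127 128 162 165]
 [161  38 167 167 129 107 104 123 128 165  19]
 [ 86 160 167 161 168  90 149 112 125 140 165]]
```

```bash
cat > rs.py <<'E'
from h import *
from scipy.optimize import differential_evolution
def ringpose(img,z0,n="side",S=8,half=0.,xy=(.569,-.001)):
    g=cv2.cvtColor(img,cv2.COLOR_RGB2GRAY).astype(np.float32)
    c=proj(n,[[*xy,z0]])[0].astype(int);x0,y0=c-32
    G=cv2.resize(g[y0:y0+64,x0:x0+64],None,fx=S,fy=S,interpolation=2)
    th=np.linspace(np.radians(30),np.radians(330),60)
    o=np.c_[.0232*np.cos(th),.0232*np.sin(th)];i=np.c_[.0188*np.cos(th),.0188*np.sin(th)]
    P=np.r_[[[.030,.013],],[[.02,.0135]],o,[[.02,-.0135]],[[.03,-.013]],[[.03,-.008]],[[.02,-.009]],i[::-1],[[.02,.009]],[[.03,.008]]]
    def mask(q):
        m=np.zeros(G.shape,np.uint8);R2=np.array([[np.cos(q[2]),-np.sin(q[2])],[np.sin(q[2]),np.cos(q[2])]])
        w=P@R2.T+q[:2]
        for z in(z0,z0+.002,z0+.004):
            u=(proj(n,np.c_[w,0*w[:,0]+z])-[x0,y0]+.5)*S-.5;cv2.fillPoly(m,[np.round(u).astype(np.int32)],1)
        return m
    k=np.ones((25,25),np.uint8)
    def cost(q):
        m=mask(q);b=cv2.dilate(m,k)-m;return G[m>0].mean()-G[b>0].mean()
    r=differential_evolution(cost,[(xy[0]-.008,xy[0]+.008),(xy[1]-.008,xy[1]+.008),(-.35,.35)],seed=1,popsize=10,maxiter=25,tol=1e-4)
    return r.x.round(4),round(r.fun,2),G,mask(r.x)
E
python3 - <<'E'
from rs import *
z=np.load("r1.npz")
for z0 in(.079,.081,.083):
    print(z0,ringpose(z['b'],z0)[:2])
E
```

```text
0.079 (array([ 0.5702, -0.0025,  0.0474]), np.float64(-43.1))
0.081 (array([ 0.5688, -0.0007,  0.052 ]), np.float64(-43.06))
0.083 (array([0.5678, 0.0009, 0.0413]), np.float64(-43.18))
```

```bash
python3 pl.py "(.53,-.15,.25,-.12)" "(.508,-.296,.23,-.273)" "(.508,-.296,.15,-.273,.028)" "(.508,-.296,.132,-.273,.009)"
```

```text
t 8.0667 tcp [0.5757 0.0021 0.2065] yaw 0.0004 F [0.2 0.5 0.2] M [-0.04 -0.02 -0.02] op 0.08569038496158118 g 0.0
[[[-0.0151,0.0507,-0.0146],[0.0,-0.0016,0.0153]],[[-0.0139,0.0511,-0.0146],[0.0,-0.0016,0.0153]],[[-0.0127,0.0514,-0.0146],[0.0,-0.0016,0.0153]],[[-0.0115,0.0517,-0.0145],[0.0,-0.0016,0.0153]],[[-0.0103,0.0519,-0.0145],[0.0,-0.0016,0.0153]]]
[[[-0.0018,0.0615,0.0083],[0.0,0.0,0.0244]],[[0.0005,0.0615,0.0083],[0.0,0.0,0.0244]],[[0.0029,0.0615,0.0083],[0.0,0.0,0.0244]],[[0.0052,0.0613,0.0083],[0.0,0.0,0.0244]],[[0.0,0.0,0.0444],[0.0,0.0,0.0]]]
[[[0.0,0.0,0.0444],[0.0,0.0,0.0]],[[0.0,0.0,0.0444],[0.0,0.0,0.0]],[[0.0,0.0,0.015],[0.0,0.0,0.0]],[[0.0,0.0,0.015],[0.0,0.0,0.0]]]
```

{"name": "send_rows", "arguments": {"targets": [[[-0.014,0.051,-0.0146],[0,0,0.0153]],[[-0.013,0.051,-0.0146],[0,0,0.0153]],[[-0.012,0.0515,-0.0146],[0,0,0.0153]],[[-0.0115,0.0517,-0.0146],[0,0,0.0153]],[[-0.0103,0.052,-0.0146],[0,0,0.0153]]]}}

```text
time_s: 8.48
tcp_pos: [0.5271, -0.1512, 0.2421]
eef_rot: [-0.0, 0.998, -0.06, -0.0]
contact_force: [0.5, 0.2, 0.2]
opening: 0.0853
grasp_force: 0.0
```

{"name": "send_rows", "arguments": {"targets": [[[-0.0018,0.0615,0.008],[0,0,0.0244]],[[0.0005,0.0615,0.008],[0,0,0.0244]],[[0.003,0.0615,0.008],[0,0,0.0244]],[[0.005,0.061,0.008],[0,0,0.0244]],[[0,0,0.02],[0,0,0]]]}}

```text
time_s: 8.9
tcp_pos: [0.5045, -0.3023, 0.2116]
eef_rot: [0.002, 0.99, -0.14, 0.001]
contact_force: [0.8, 0.2, -0.4]
opening: 0.0856
grasp_force: 0.0
```

{"name": "send_rows", "arguments": {"targets": [[[0,0,0],[0,0,0]],[[0,0,0],[0,0,0]]]}}

```text
time_s: 9.07
tcp_pos: [0.505, -0.2952, 0.2095]
eef_rot: [-0.001, 0.991, -0.136, -0.001]
contact_force: [-0.4, 0.3, -0.3]
opening: 0.0852
grasp_force: 0.0
```

```bash
python3 pl.py "(.508,-.296,.15,-.273,.025)" "(.508,-.296,.132,-.273,.009)"
```

```text
t 9.0667 tcp [ 0.505  -0.2952  0.2095] yaw -0.2736 F [-0.4  0.3 -0.3] M [ 0.   -0.03  0.05] op 0.08518523327292844 g 0.0
[[[0.0018,0.0,0.0331],[-0.0003,0.0005,-0.0001]],[[0.0018,0.0,0.0331],[-0.0003,0.0005,-0.0001]],[[0.0017,0.0,0.0331],[-0.0003,0.0005,-0.0001]],[[0.0,0.0,0.015],[0.0,0.0,0.0]],[[0.0,0.0,0.015],[0.0,0.0,0.0]]]
```

{"name": "send_rows", "arguments": {"targets": [[[0.0018,0,0.033],[0,0,0]],[[0.0018,0,0.033],[0,0,0]],[[0.0017,0,0.033],[0,0,0]],[[0,0,0.015],[0,0,0]],[[0,0,0.015],[0,0,0]]]}}

```text
time_s: 9.48
tcp_pos: [0.5091, -0.2953, 0.133]
eef_rot: [-0.0, 0.991, -0.135, -0.0]
contact_force: [-0.4, -0.2, 0.4]
opening: 0.0856
grasp_force: 0.0
```

{"name": "send_rows", "arguments": {"targets": [[[0,0,0],[0,0,0]],[[0,0,0],[0,0,0]],[[0,0,0],[0,0,0]],[[0,0,0],[0,0,0]]], "claw": 0.22}}

```text
time_s: 9.82
tcp_pos: [0.5095, -0.297, 0.1348]
eef_rot: [0.0, 0.991, -0.136, 0.001]
contact_force: [0.5, 0.2, -1.9]
opening: 0.0668
grasp_force: 5.6
```

{"name": "send_rows", "arguments": {"targets": [[[0,0,0],[0,0,0]],[[0,0,0],[0,0,0]],[[0,0,0],[0,0,0]],[[0,0,0],[0,0,0]]], "claw": 0.28, "squeeze": 50}}

```text
time_s: 10.15
tcp_pos: [0.5095, -0.2975, 0.135]
eef_rot: [0.001, 0.991, -0.136, 0.001]
contact_force: [-0.9, -1.1, 6.0]
opening: 0.0616
grasp_force: 6.6
```

```bash
python3 pl.py
```

```text
t 10.15 tcp [ 0.5095 -0.2975  0.135 ] yaw -0.2734 F [-0.9 -1.1  6. ] M [-0.07  0.13 -0.01] op 0.061575094424593066 g 6.554450377298053
```

{"name": "send_rows", "arguments": {"targets": [[[0,0,-0.01],[0,0,0]],[[0,0,-0.02],[0,0,0]],[[0,0,-0.03],[0,0,0]],[[0,0,-0.035],[0,0,0]],[[0,0,-0.035],[0,0,0]]]}}

```text
time_s: 10.57
tcp_pos: [0.5085, -0.2964, 0.2126]
eef_rot: [-0.0, 0.991, -0.136, -0.0]
contact_force: [0.2, 0.2, -1.2]
opening: 0.0621
grasp_force: 6.4
```

{"name": "send_rows", "arguments": {"targets": [[[0,0,-0.035],[0,0,0]],[[0,0,-0.025],[0,0,0]],[[0,0,-0.015],[0,0,0]],[[0,0,0],[0,0,0]],[[0,0,0],[0,0,0]]]}}

```text
time_s: 10.98
tcp_pos: [0.5089, -0.2968, 0.2567]
eef_rot: [0.0, 0.991, -0.136, 0.0]
contact_force: [-0.1, -0.3, -1.9]
opening: 0.0615
grasp_force: 6.4
```

```bash
python3 pl.py "(.58,-.1,.255,-.05,.036)" "(.596,.003,.23,.05,.036)"; python3 - <<'E'
from h import *
s=bot.sense();p=np.array(s['tcp_pos'])
for n in("side","top"):
    i,d=bot.grab_frame(n);W=cloud(n,d);k=(np.hypot(W[...,0]-p[0],W[...,1]-p[1])<.08)&(W[...,2]>.11)&(W[...,2]<.2);
    w=W[k]
    for lo in np.arange(.11,.2,.01):
        q=w[(w[:,2]>=lo)&(w[:,2]<lo+.01)]
        if len(q): print(n,round(lo,2),len(q),np.median(q,0).round(4),np.ptp(q,0).round(3))
E
```

```text
t 10.9833 tcp [ 0.5089 -0.2968  0.2567] yaw -0.2732 F [-0.1 -0.3 -1.9] M [ 0.04 -0.01  0.  ] op 0.06150359580106495 g 6.397038529976271
[[[0.0043,-0.058,0.0005],[0.0,-0.0001,-0.0237]],[[0.0064,-0.0578,0.0005],[0.0,-0.0001,-0.0237]],[[0.0086,-0.0575,0.0005],[0.0,-0.0001,-0.0237]],[[0.0107,-0.0571,0.0005],[0.0,-0.0001,-0.0237]],[[0.0128,-0.0567,0.0005],[0.0,-0.0001,-0.0237]]]
[[[0.0149,-0.0562,0.0005],[0.0,-0.0001,-0.0237]],[[0.006,-0.0576,0.0139],[0.0,0.0,-0.0212]],[[0.0079,-0.0574,0.0139],[0.0,0.0,-0.0212]],[[0.0098,-0.0571,0.0139],[0.0,0.0,-0.0212]]]
side 0.11 4 [ 0.5845 -0.3192  0.1158] [0.002 0.008 0.006]
side 0.12 5 [ 0.585  -0.3186  0.1243] [0.002 0.008 0.009]
side 0.13 4 [ 0.5058 -0.3058  0.1382] [0.082 0.019 0.007]
side 0.14 22 [ 0.5058 -0.3042  0.1454] [0.085 0.034 0.009]
side 0.15 23 [ 0.5058 -0.304   0.1547] [0.085 0.033 0.01 ]
side 0.16 25 [ 0.5044 -0.294   0.1641] [0.013 0.021 0.009]
side 0.17 25 [ 0.5048 -0.3007  0.1744] [0.012 0.021 0.008]
side 0.18 26 [ 0.5045 -0.2938  0.1849] [0.012 0.019 0.009]
side 0.19 19 [ 0.5047 -0.294   0.1938] [0.009 0.024 0.01 ]
top 0.11 3 [ 0.5028 -0.2533  0.1109] [0.086 0.064 0.001]
```

{"name": "send_rows", "arguments": {"targets": [[[0.0043,-0.058,0],[0,0,-0.0237]],[[0.0064,-0.058,0],[0,0,-0.0237]],[[0.0086,-0.0575,0],[0,0,-0.0237]],[[0.0107,-0.057,0],[0,0,-0.0237]],[[0.0128,-0.0567,0],[0,0,-0.0237]]]}}

```text
time_s: 11.5
tcp_pos: [0.5676, -0.1309, 0.2547]
eef_rot: [-0.0, 0.999, -0.043, -0.001]
contact_force: [0.2, -1.1, -1.5]
opening: 0.0617
grasp_force: 6.4
```

{"name": "send_rows", "arguments": {"targets": [[[0.015,-0.056,0],[0,0,-0.0237]],[[0.006,-0.0576,0.012],[0,0,-0.0212]],[[0.008,-0.0574,0.012],[0,0,-0.0212]],[[0.0098,-0.04,0.012],[0,0,-0.0212]],[[0,-0.0171,0.01],[0,0,0]]]}}

```text
time_s: 11.92
tcp_pos: [0.5951, 0.0068, 0.2265]
eef_rot: [-0.001, 1.0, 0.027, -0.001]
contact_force: [-0.3, 0.1, -1.9]
opening: 0.0617
grasp_force: 6.2
```

{"name": "send_rows", "arguments": {"targets": [[[0,0,0.01],[0,0,0]],[[0,0,0.006],[0,0,0]],[[0,0,0],[0,0,0]],[[0,0,0],[0,0,0]]]}}

```text
time_s: 12.25
tcp_pos: [0.5953, 0.0016, 0.2189]
eef_rot: [0.0, 1.0, 0.024, -0.0]
contact_force: [0.2, 0.4, -1.2]
opening: 0.0616
grasp_force: 6.2
```

```bash
python3 pl.py "(.596,.0033,.214,.05)"; python3 - <<'E'
from h import *
b,d=bot.grab_frame("side");p=bot.sense()['tcp_pos'];np.savez("p1.npz",b=b,d=d)
print(proj("side",[[p[0],p[1],p[2]-.119]]),np.round(p,4))
cv2.imwrite("pics/e1.png",cv2.resize(b[190:260,235:315],(800,700),interpolation=2)[:600,:,::-1])
W=cloud("side",d);m=(np.hypot(W[...,0]-.596,W[...,1])<.05)&(W[...,2]>.088)&(W[...,2]<.25)
w=W[m]
for lo in np.arange(.085,.25,.01):
        q=w[(w[:,2]>=lo)&(w[:,2]<lo+.01)]
        if len(q): print(round(lo,3),len(q),np.median(q,0).round(4),q.min(0).round(4),q.max(0).round(4))
E
```

```text
t 12.25 tcp [0.5953 0.0016 0.2189] yaw 0.0481 F [ 0.2  0.4 -1.2] M [-0.01 -0.03  0.03] op 0.06158797947142902 g 6.154722604842391
[[[0.0014,-0.0028,0.0081],[0.0002,0.0006,-0.0012]]]
[[263.95469643 223.52488997]] [0.5956 0.0016 0.2194]
0.085 44 [0.5682 0.0013 0.0887] [ 0.5476 -0.011   0.088 ] [0.5802 0.0152 0.0908]
0.095 7 [ 0.5934 -0.0063  0.102 ] [ 0.5919 -0.011   0.0994] [0.5955 0.0027 0.1049]
0.105 23 [ 0.593  -0.0067  0.1086] [ 0.5912 -0.0139  0.1053] [0.5957 0.007  0.114 ]
0.115 22 [0.5925 0.0019 0.1204] [ 0.59   -0.0141  0.1155] [0.5962 0.0085 0.125 ]
0.125 29 [ 0.5923 -0.0009  0.1299] [ 0.5899 -0.0137  0.1254] [0.5964 0.0077 0.1345]
0.135 32 [ 0.5922 -0.002   0.1408] [ 0.5894 -0.015   0.135 ] [0.5961 0.0088 0.1447]
0.145 26 [0.5918 0.0036 0.1504] [ 0.5896 -0.0137  0.1458] [0.5961 0.0093 0.1546]
0.155 20 [0.5911 0.0075 0.1622] [ 0.5863 -0.0117  0.1557] [0.5966 0.0108 0.1648]
0.165 35 [0.5886 0.0029 0.1702] [ 0.5861 -0.0106  0.1662] [0.5956 0.0116 0.1747]
0.175 38 [ 0.5903 -0.0055  0.18  ] [ 0.5882 -0.0167  0.1752] [0.5973 0.0111 0.185 ]
0.185 72 [ 0.5906 -0.001   0.1901] [ 0.5847 -0.0271  0.1866] [0.6012 0.0247 0.1949]
0.195 52 [ 0.5901 -0.0135  0.2002] [ 0.5845 -0.0235  0.195 ] [0.601  0.0233 0.2047]
0.205 55 [ 0.5896 -0.0154  0.2098] [ 0.5853 -0.0256  0.205 ] [0.5993 0.026  0.2148]
0.215 51 [ 0.5884 -0.0171  0.2199] [ 0.5842 -0.0291  0.2151] [0.5998 0.0363 0.225 ]
0.225 79 [ 0.5877 -0.0164  0.2307] [ 0.583  -0.0379  0.2256] [0.6035 0.044  0.235 ]
0.235 103 [0.5876 0.0249 0.2398] [ 0.5821 -0.0371  0.2351] [0.6004 0.0459 0.245 ]
0.245 49 [0.5881 0.0266 0.2473] [ 0.5828 -0.0387  0.245 ] [0.6005 0.0453 0.25  ]
```

View pics/e1.png

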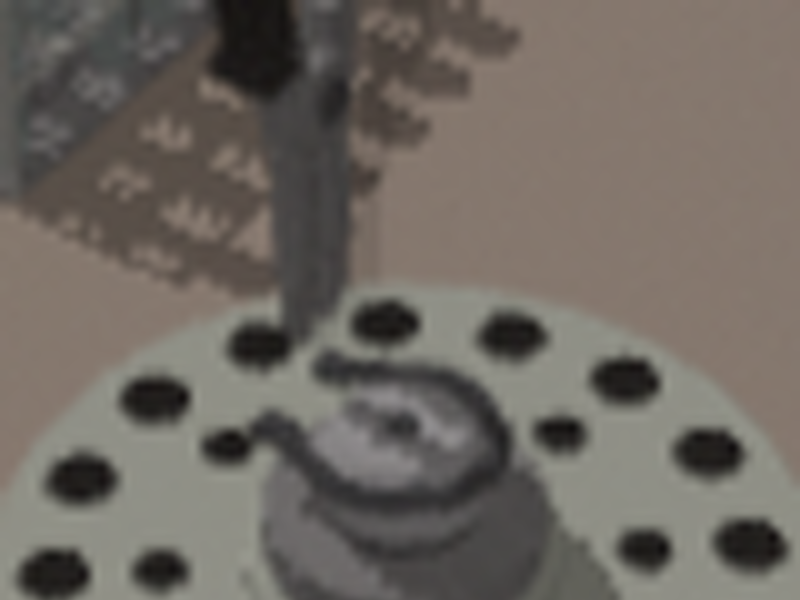

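Picture: the tip end is at crop (300,345), the lugs' centres at about (330,367) and (272,428), and the ring sits level on the taper with its gap open towards the tips.

```bash
python3 - <<'E'
from rs import *
from m import c2p
C=lambda p:c2p(p,[235,190],10)
for z in(.098,.100,.102): print("tip",z,onz("side",C([(299,347)]),z).round(4))
L=onz("side",C([(330,367),(272,428)]),.083);print(L.round(4),L.mean(0).round(4))
r=ringpose(np.load("p1.npz")['b'],.081)[:2];print(r,'gap',r[0][:2]+.025*np.array([np.cos(r[0][2]),np.sin(r[0][2])]))
E
python3 pl.py
```

```text
tip 0.098 [[0.5949 0.0008 0.098 ]]
tip 0.1 [[0.5936 0.0025 0.1   ]]
tip 0.102 [[0.5923 0.0043 0.102 ]]
[[ 0.5947 -0.0107  0.083 ]
 [ 0.5942  0.0126  0.083 ]] [0.5945 0.0009 0.083 ]
(array([ 5.689e-01, -4.000e-04,  2.630e-02]), np.float64(-42.38)) gap [5.93891354e-01 2.57424205e-04]
t 12.3 tcp [0.5956 0.0016 0.2194] yaw 0.048 F [-0.2 -0.6 -2. ] M [-0.03 -0.02  0.02] op 0.062180524658868766 g 6.154354434111156
```

{"name": "send_rows", "arguments": {"targets": [[[0,0,0.008],[0,0,0]],[[0,0,0.008],[0,0,0]],[[0,0,0.006],[0,0,0]],[[0,0,0],[0,0,0]],[[0,0,0],[0,0,0]]], "claw": 0.255}}

```text
time_s: 12.72
tcp_pos: [0.5953, 0.003, 0.2055]
eef_rot: [-0.0, 1.0, 0.025, -0.0]
contact_force: [-0.3, -1.0, -1.1]
opening: 0.0642
grasp_force: 5.8
```

{"name": "send_rows", "arguments": {"targets": [[[0,0,0.003],[0,0,0]],[[0,0,0.003],[0,0,0]],[[0,0,0],[0,0,0]],[[0,0,0],[0,0,0]]]}}

```text
time_s: 13.05
tcp_pos: [0.5955, 0.0032, 0.2024]
eef_rot: [0.0, 1.0, 0.025, -0.0]
contact_force: [0.4, -0.5, -1.2]
opening: 0.0635
grasp_force: 5.8
```

```bash
python3 pl.py; python3 - <<'E'
from rs import *
b,d=bot.grab_frame("side");np.savez("p2.npz",b=b,d=d)
print(ringpose(b,.081)[:2])
E
```

```text
t 13.05 tcp [0.5955 0.0032 0.2024] yaw 0.0503 F [ 0.4 -0.5 -1.2] M [ 0.04 -0.03 -0.01] op 0.06352684198878208 g 5.817178922588937
(array([ 0.5689, -0.0007,  0.0827]), np.float64(-37.57))
```

{"name": "send_rows", "arguments": {"targets": [[[0,0,0.002],[0,0,0]],[[0,0,0.002],[0,0,0]],[[0,0,0],[0,0,0]],[[0,0,0],[0,0,0]]]}}

```text
time_s: 13.43
tcp_pos: [0.5955, 0.0031, 0.1999]
eef_rot: [-0.0, 1.0, 0.025, -0.0]
contact_force: [0.2, -0.1, -1.4]
opening: 0.0636
grasp_force: 5.8
```

{"name": "send_rows", "arguments": {"targets": [[[0,0,0.0015],[0,0,0]],[[0,0,0.0015],[0,0,0]],[[0,0,0],[0,0,0]],[[0,0,0],[0,0,0]]]}}

```text
time_s: 13.77
tcp_pos: [0.5956, 0.0031, 0.1982]
eef_rot: [-0.0, 1.0, 0.025, -0.0]
contact_force: [-0.4, -0.5, -1.7]
opening: 0.0639
grasp_force: 5.9
```

```bash
python3 pl.py
```

```text
t 13.7667 tcp [0.5956 0.0031 0.1982] yaw 0.0501 F [-0.4 -0.5 -1.7] M [0.01 0.01 0.01] op 0.0638644014428401 g 5.855121243512258
```

{"name": "send_rows", "arguments": {"targets": [[[0,0,0],[0,0,0]],[[0,0,0],[0,0,0]],[[0,0,0],[0,0,0]]], "claw": 0.34}}

```text
time_s: 14.02
tcp_pos: [0.5956, 0.0031, 0.1983]
eef_rot: [-0.0, 1.0, 0.025, 0.0]
contact_force: [-0.2, 0.6, -1.0]
opening: 0.0567
grasp_force: 8.1
```

{"name": "send_rows", "arguments": {"targets": [[[0,0,0],[0,0,0]],[[0,0,0],[0,0,0]],[[0,0,0],[0,0,0]]], "claw": 0.4}}

```text
time_s: 14.27
tcp_pos: [0.5957, 0.0032, 0.1984]
eef_rot: [-0.0, 1.0, 0.025, 0.0]
contact_force: [0.3, -0.6, -0.4]
opening: 0.0511
grasp_force: 18.1
```

```bash
python3 pl.py; python3 - <<'E'
from rs import *
b,d=bot.grab_frame("side");np.savez("p3.npz",b=b,d=d)
print(ringpose(b,.081)[:2])
E
```

```text
t 14.2667 tcp [0.5957 0.0032 0.1984] yaw 0.0502 F [ 0.3 -0.6 -0.4] M [ 0.19 -0.01  0.  ] op 0.05113248154564626 g 18.116303700953722
(array([ 0.5698, -0.0018, -0.0181]), np.float64(-28.01))
```

{"name": "send_rows", "arguments": {"targets": [[[0,0,0],[0,0,0]],[[0,0,0],[0,0,0]],[[0,0,0],[0,0,0]]], "claw": 0.48}}

```text
time_s: 14.57
tcp_pos: [0.5956, 0.0032, 0.1982]
eef_rot: [-0.0, 1.0, 0.025, -0.0]
contact_force: [0.5, 1.1, -1.4]
opening: 0.0446
grasp_force: 20.7
```

{"name": "send_rows", "arguments": {"targets": [[[-0.002,0,0],[0,0,0]],[[0,0,0],[0,0,0]],[[0,0,0],[0,0,0]]], "claw": 0.54}}

```text
time_s: 14.82
tcp_pos: [0.5943, 0.003, 0.1983]
eef_rot: [-0.0, 1.0, 0.025, -0.0]
contact_force: [-0.7, 1.4, -1.1]
opening: 0.0396
grasp_force: 22.4
```

{"name": "send_rows", "arguments": {"targets": [[[-0.0015,0,0],[0,0,0]],[[0,0,0],[0,0,0]],[[0,0,0],[0,0,0]],[[0,0,0],[0,0,0]]], "claw": 0.61}}

```text
time_s: 15.15
tcp_pos: [0.5935, 0.003, 0.1983]
eef_rot: [0.0, 1.0, 0.025, 0.0]
contact_force: [0.2, -0.1, -0.7]
opening: 0.034
grasp_force: 33.3
```

```bash
python3 pl.py; python3 - <<'E'
from rs import *
b,d=bot.grab_frame("side");np.savez("p4.npz",b=b,d=d)
E
```

```text
t 15.15 tcp [0.5935 0.003  0.1983] yaw 0.0501 F [ 0.2 -0.1 -0.7] M [ 0.17 -0.03 -0.01] op 0.034046251149309495 g 33.283651635283604
```

{"name": "send_rows", "arguments": {"targets": [[[0,0,0.002],[0,0,0]],[[0,0,0.003],[0,0,0]],[[0,0,0.0025],[0,0,0]],[[0,0,0],[0,0,0]]]}}

```text
time_s: 15.53
tcp_pos: [0.5932, 0.0031, 0.1932]
eef_rot: [-0.0, 1.0, 0.025, -0.0]
contact_force: [0.1, 1.2, -0.5]
opening: 0.0344
grasp_force: 33.2
```

```bash
python3 pl.py; python3 - <<'E'
from rs import *
for f in("p3.npz","p4.npz"):
    b=np.load(f)['b'];print(f)
b,d=bot.grab_frame("side");np.savez("p5.npz",b=b,d=d)
# ring-ish dark pixel area compare
c=proj("side",[.569,-.001,.081])[0].astype(int);x,y=c-20
for f in("r1.npz","p4.npz","p5.npz"):
    g=cv2.cvtColor(np.load(f)['b'],cv2.COLOR_RGB2GRAY)[y:y+44,x-6:x+40];print(f)
    print("\n".join("".join("#" if v<62 else "+" if v<80 else "." if v<110 else " " for v in r) for r in g))
E
```

```text
t 15.5333 tcp [0.5932 0.0031 0.1932] yaw 0.0502 F [ 0.1  1.2 -0.5] M [ 0.33  0.08 -0.02] op 0.03440406104814676 g 33.24110806686804
p3.npz
p4.npz
r1.npz
......   ..                                   
..........                                    
   .........                                  
..   .........                                
  .............                               
    ..  .......                               
          ....                                
                       .+##.                  
                      .#####+       .++.      
           .++.       +######      .#####     
          +#####      .#####.      ######+    
          ######.      ..+..       +#####.    
          ######   .+.   .          ++#+.     
          .++#..  .####+#+.....               
 ...              .#####++++.++#+.            
#####.             ..+....    ..##+           
######                          .##+          
######                           .##.         
+####.       .+.          .+.     +##     ..  
 ....       +###+        .+#+     .##+  .####.
       
[... 4570 characters left out ...]
         ...+++######+++.....+++++++++.   
             .....+++##+........+#++++++++... 
             ........+###+++##+##++++++++.....
 .##+        .+......+++#####++++++++++++.....
.####+        .+.......++++++++++++++++++.....
+####+        .+.......++++++++++++++++++.....
 +##..         .+++........+++++++++++++......
   .           .+++++.......+++++++++++.......
                .++++++++....+++++++++........
                 ..++++++++++++++++++.........
                   .++++++++++++++++..........
                    ...++++++++++.............
                 .     .......................
                  ....  ......................
                     .......................##
```

The text view shows the ring spread. The front went down but the back hung on the taper, so I raise it and shift further along −x.

{"name": "send_rows", "arguments": {"targets": [[[0,0,-0.004],[0,0,0]],[[0,0,-0.004],[0,0,0]],[[-0.002,0,0],[0,0,0]],[[-0.0015,0,0],[0,0,0]],[[0,0,0],[0,0,0]]]}}

```text
time_s: 16.0
tcp_pos: [0.5914, 0.0029, 0.1988]
eef_rot: [0.0, 1.0, 0.025, 0.0]
contact_force: [-0.7, 0.6, -2.0]
opening: 0.0339
grasp_force: 33.2
```

```bash
cat > asc.py <<'E'
from rs import *
def show(b,z=.081):
    c=proj("side",[.569,-.001,.081])[0].astype(int);x,y=c-20
    g=cv2.cvtColor(b,cv2.COLOR_RGB2GRAY)[y+4:y+42,x+2:x+40]
    print("\n".join("%2d "%i+"".join("#" if v<62 else "+" if v<80 else "." if v<110 else " " for v in r) for i,r in enumerate(g,4)))
if __name__=="__main__": show(bot.grab_frame("side")[0])
E
python3 pl.py; python3 asc.py
```

```text
t 16.0 tcp [0.5914 0.0029 0.1988] yaw 0.0501 F [-0.7  0.6 -2. ] M [ 0.29 -0.03 -0.05] op 0.033860455481641925 g 33.222965599852614
 4 .......++++..+++..                    
 5 .......++++ .++++                     
 6   .....+++.  ++++                     
 7       .+++.  ++++##.                  
 8       .+++.  .++####+       .++.      
 9    .++++++.   ++#####      .#####     
10   +###++++.   +++###.      ######+    
11   ####++++.   .++##.       +#####.    
12   ####++++    .++##+++...  .++#+.     
13   .++#++++    .+#########+#+. .       
14      .++++     .+#++++++++###.        
15       .+++      ..  .... ..+##.       
16      ..++.            ..    +#.       
17       .++              ..   .+#       
18       .++         .+.  ....  +#.  ..  
19       .++        .+#+ ...... +#++####.
20 +##+  +++.  ....  .+.......+###++####.
21 ####..+++. ......... ......+###..+###.
22 ####..+++.................+###+.  ... 
23 ....+++##.....  ..........###....     
24    .#####+..        .....####...      
25     .++##+#+        ..++####+++..     
26      ..+####+.......++#####+++++..    
27       ..+###############++.++++++.    
28       .++++##########++...++++++++.   
29      ...++++###+++++.....+++++++++.   
30      .....+++#+.........+#++++++++... 
31      ......+.+###++++++##+++++++++....
32      .+......+++######+++++++++++.....
33       .+.......++++++++++++++++++.....
34       .+.........++++++++++++++++.....
35        .+++........+++++++++++++......
36        .+++++.......+++++++++++.......
37         .++++++++....+++++++++........
38          ..++++++++++++++++++.........
39            .++++++++++++++++..........
40             ...++++++++++.............
41          .     .......................
```

{"name": "send_rows", "arguments": {"targets": [[[0,0,0.0025],[0,0,0]],[[0,0,0.0025],[0,0,0]],[[0,0,0.0025],[0,0,0]],[[0,0,0],[0,0,0]],[[0,0,0],[0,0,0]]]}}

```text
time_s: 16.47
tcp_pos: [0.5913, 0.003, 0.1938]
eef_rot: [-0.0, 1.0, 0.025, -0.0]
contact_force: [0.2, 1.1, -0.9]
opening: 0.0341
grasp_force: 33.2
```

```bash
python3 pl.py; python3 asc.py
```

```text
t 16.4667 tcp [0.5913 0.003  0.1938] yaw 0.0502 F [ 0.2  1.1 -0.9] M [ 0.33  0.   -0.04] op 0.03408871368252336 g 33.194027583813295
 4 ......++++++++++..                    
 5 ........+++..++++                     
 6   .... .+++..++++                     
 7        .+++  +++++#.                  
 8        .+++  .+++###+       .++.      
 9    .++.++++   +++####      .#####     
10   +####+++.   .++###.      ######+    
11   #####+++.   .++#+.       +#####.    
12   #####+++.   .+++          ++#+.     
13   .++#++++.    ++++.                  
14      ...++.    +++#++######+.         
15       ..++.    . ....++######+        
16       .+++           .......+#.       
17       .+++.           ...   .+#       
18       .+++.       .+. .....  +#.  ..  
19       .+++   .   .+##....... +##+####.
20 +##+  .+++  .... ..++.......+###+####.
21 ####. .+++ ................+###..+###.
22 ####  .+++.................####.  ... 
23 ....  .+++...   ..........+###...     
24       +++..         .....####...      
25      +++#+..        ....+####++..     
26     .#####++.      ..+#####+++++..    
27      +######+.......######++++++..    
28      .+################++.++++++++.   
29      ...+++########+++...+++++++++.   
30      .....+++####++.....+#++++++++... 
31      ......+.+###+++#++##+++++++++....
32      .+......+++#######++++++++++.....
33       .+.......++++++++++++++++++.....
34       .+.......++++++++++++++++++.....
35        .+++........+++++++++++++......
36        .+++++.......+++++++++++.......
37         .++++++++....+++++++++........
38          ..++++++++++++++++++.........
39            .++++++++++++++++..........
40             ...++++++++++.............
41          .     .......................
```

```bash
cat > rs2.py <<'E'
from h import *
from scipy.optimize import differential_evolution
def fit2(img,arm=.42,n="side",S=6,pl=.25):
    g=cv2.cvtColor(img,cv2.COLOR_RGB2GRAY).astype(np.float32)
    c=proj(n,[[.569,-.001,.078]])[0].astype(int);x0,y0=c-32
    G=cv2.resize(g[y0:y0+64,x0:x0+64],None,fx=S,fy=S,interpolation=2)
    th=np.linspace(np.radians(30),np.pi,40)
    o=np.c_[.0232*np.cos(th),.0232*np.sin(th)];i=np.c_[.0188*np.cos(th),.0188*np.sin(th)];i[:,0]=np.where(i[:,0]<0,i[:,0]*1.1,i[:,0])
    H=np.r_[[[.03,.013],[.02,.0135]],o,i[::-1],[[.02,.009],[.03,.008]]]
    a=arm/2;Ra=np.array([[np.cos(a),-np.sin(a)],[np.sin(a),np.cos(a)]]);pv=np.array([-.0225,0])
    A=(H-pv)@Ra.T+pv;B=A*[1,-1]
    def mask(q):
        m=np.zeros(G.shape,np.uint8);M=R.from_euler('zy',[q[2],q[4]])
        for P in(A,B):
            for h in(0,.002,.004):
                w=M.apply(np.c_[P,0*P[:,0]+h])+[q[0],q[1],q[3]]
                u=(proj(n,w)-[x0,y0]+.5)*S-.5;cv2.fillPoly(m,[np.round(u).astype(np.int32)],1)
        return m
    k=np.ones((19,19),np.uint8)
    def cost(q):
        m=mask(q);b=cv2.dilate(m,k)-m;return G[m>0].mean()-G[b>0].mean()
    r=differential_evolution(cost,[(.555,.577),(-.01,.008),(-.2,.25),(.055,.092),(-pl,pl)],seed=1,popsize=12,maxiter=40,tol=1e-4)
    return r.x.round(4),round(r.fun,1)
E
python3 - <<'E'
from rs2 import *
b,d=bot.grab_frame("side");np.savez("p7.npz",b=b,d=d)
print(fit2(np.load("r1.npz")['b'],0.)); print(fit2(np.load("p4.npz")['b']));print(fit2(np.load("p5.npz")['b']));print(fit2(b))
E
```

```text
(array([0.565 , 0.0057, 0.0027, 0.0887, 0.0683]), np.float64(-42.7))
(array([0.5662, 0.0026, 0.0655, 0.0865, 0.2496]), np.float64(-35.4))
(array([ 0.5696, -0.0022,  0.0533,  0.0777,  0.2498]), np.float64(-31.5))
(array([0.5656, 0.0009, 0.0219, 0.081 , 0.2494]), np.float64(-33.8))
```

The ring got tilted because the closing pads pushed the pliers about 3.5 mm too low at engagement. I raise, move back, relax to re-seat the ring level, then re-engage higher.

{"name": "send_rows", "arguments": {"targets": [[[0,0,-0.005],[0,0,0]],[[0,0,-0.005],[0,0,0]],[[0.0025,0,-0.001],[0,0,0]],[[0.003,0,0],[0,0,0]],[[0,0,0],[0,0,0]]]}}

```text
time_s: 16.98
tcp_pos: [0.595, 0.003, 0.2008]
eef_rot: [0.0, 1.0, 0.025, 0.0]
contact_force: [0.0, 1.4, -1.6]
opening: 0.0341
grasp_force: 33.2
```

{"name": "send_rows", "arguments": {"targets": [[[0,0,0],[0,0,0]],[[0,0,0],[0,0,0]],[[0,0,0],[0,0,0]]], "claw": 0.45}}

```text
time_s: 17.23
tcp_pos: [0.5946, 0.0032, 0.2005]
eef_rot: [-0.0, 1.0, 0.025, -0.0]
contact_force: [0.4, 2.4, -1.6]
opening: 0.0472
grasp_force: 19.3
```

{"name": "send_rows", "arguments": {"targets": [[[0,0,0],[0,0,0]],[[0,0,0],[0,0,0]],[[0,0,0],[0,0,0]],[[0,0,-0.003],[0,0,0]],[[0,0,0],[0,0,0]]], "claw": 0.31}}

```text
time_s: 17.65
tcp_pos: [0.5949, 0.0029, 0.203]
eef_rot: [0.0, 1.0, 0.025, 0.0]
contact_force: [-0.5, 0.4, -2.0]
opening: 0.0588
grasp_force: 7.5
```

```bash
python3 pl.py; python3 asc.py; python3 - <<'E'
from rs2 import *
b,d=bot.grab_frame("side");print(fit2(b,0.))
from rs import ringpose
print(ringpose(b,.081)[:2])
E
```

```text
t 17.65 tcp [0.5949 0.0029 0.203 ] yaw 0.05 F [-0.5  0.4 -2. ] M [-0.02  0.01 -0.05] op 0.05883225351821297 g 7.458856701850891
 4 ......++++#+++.                       
 5 ......++++#+++                        
 6   ....++++#+++                        
 7       .+++#++. ++##.                  
 8       .++++++.+#####+       .++.      
 9    .++++++++++#######      .#####     
10   +###+++++++.+#####.      ######+    
11   #####++..+++.++++.       +#####.    
12   #####+++.++#++..          ++#+.     
13   .++#++++.++#####+.+...              
14       .+++...+#####++++#+.            
15        +++    ...+....++##+           
16        .++        ......+##+          
17      .++..         ......+##.         
18     .+##.    ..   .+......+#+     ..  
19     .####. .......+#+   ..+##   .####.
20 +##+..+##+ .  ....++.    ..###  .####.
21 ####.  +##      .....    ..###   +###.
22 ####   .+#.       ..... ...###.   ... 
23 ....   ..##        .......####..      
24        ..##+.        ....####+++.     
25       ...+###+.........+####+++++.    
26       ....+#########++####+++++++.    
27       .....++############+.+++++++    
28       .....+++++++++++++..++++++++.   
29      .......++...........+++++++++.   
30      ........#+.........+#++++++++..  
31      .........###+++++###+++++++++....
32      .+........+######+++++++++++.....
33       .+........+++++++++++++++++.....
34       .+.........+++++++++.++++++.....
35        .+++........+++++++.+++++......
36        .++++........+++++++++++.......
37         .++++++++....+++++++++........
38          ..++++++++++++++++++.........
39            .++++++++++++++++..........
40             ...++++++++++.............
41          .     .......................
(array([ 0.5643,  0.0075, -0.1572,  0.0898,  0.0953]), np.float64(-38.4))
(array([ 5.693e-01,  1.000e-04, -7.940e-02]), np.float64(-37.61))
```

{"name": "send_rows", "arguments": {"targets": [[[0,0.0015,0],[0,0,0.02]],[[0,0,0.001],[0,0,0.018]],[[0,0,0.001],[0,0,0]],[[0,0,0],[0,0,0]]]}}

```text
time_s: 18.08
tcp_pos: [0.5947, 0.0021, 0.2011]
eef_rot: [0.0, 1.0, -0.004, -0.0]
contact_force: [1.2, 0.3, -1.8]
opening: 0.0589
grasp_force: 7.5
```

{"name": "send_rows", "arguments": {"targets": [[[0,0,0],[0,0,0]],[[0,0,0],[0,0,0]],[[0,0,0],[0,0,0]]], "claw": 0.36}}

```text
time_s: 18.33
tcp_pos: [0.5948, 0.0022, 0.2014]
eef_rot: [-0.0, 1.0, -0.005, 0.0]
contact_force: [0.1, 1.1, -2.2]
opening: 0.0549
grasp_force: 11.7
```

{"name": "send_rows", "arguments": {"targets": [[[0,0,0],[0,0,0]],[[0,0,0],[0,0,0]],[[0,0,0],[0,0,0]]], "claw": 0.4}}

```text
time_s: 18.58
tcp_pos: [0.5948, 0.0022, 0.2013]
eef_rot: [-0.0, 1.0, -0.005, 0.0]
contact_force: [0.8, 0.1, -0.6]
opening: 0.0517
grasp_force: 18.2
```

```bash
python3 pl.py; python3 asc.py
```

```text
t 18.5833 tcp [0.5948 0.0022 0.2013] yaw -0.0095 F [ 0.8  0.1 -0.6] M [ 0.09 -0.04  0.04] op 0.051708054102919995 g 18.210495449602604
 4 ......++++.++++.                      
 5 ......++++.++++                       
 6   ....+++..++++                       
 7       +++. ++++++##.                  
 8      .+++. .++######+       .++.      
 9    .+++++. .++#######      .#####     
10   +###+++. .+++#####.      ######+    
11   ####+++. .+++++#+.       +#####.    
12   ####+++. .++#+...         ++#+.     
13   .++#+++  .++#####+#+++.     .       
14      .+++.  .+######+####+.           
15       .++.    .......++####.          
16       .++.          ....++##.         
17       .++.          ......##.         
18      .++#.        .+. ....+##     ..  
19     +####.  ...  .+#+  ....###  .####.
20 +##+#####.........++.  ....###  .####.
21 ####+.+#++... ....... .....###   +###.
22 ####   ++++     ..........###+.   ... 
23 ....   .+#+      ........+###+..      
24        .+#++.       ...+####++++.     
25       ..+####+......+++###+.+++++.    
26       ...+###############+..+++++.    
27       .....++#######+#++...+++++++    
28       .....+++.++++..+....++++++++.   
29      .......++...........+++++++++.   
30      ........#+.........+#++++++++..  
31      .........###+++#++##+++++++++....
32      .+........+#######++++++++++.....
33       .+........+++++++++++++++++.....
34       .+.........++++++++++++++++.....
35        .+++........+++++++++++++......
36        .++++........+++++++++++.......
37         .+++++++......++++++++........
38          ..++++++++++++++++++.........
39            .++++++++++++++++..........
40             ...++++++++++.............
41          .     .......................
```

{"name": "send_rows", "arguments": {"targets": [[[-0.001,0,-0.0006],[0,0,0]],[[0,0,0],[0,0,0]],[[0,0,0],[0,0,0]]], "claw": 0.48}}

```text
time_s: 18.88
tcp_pos: [0.5941, 0.0022, 0.2017]
eef_rot: [-0.0, 1.0, -0.005, -0.0]
contact_force: [-0.4, -0.3, -1.0]
opening: 0.0449
grasp_force: 20.8
```

{"name": "send_rows", "arguments": {"targets": [[[-0.0015,0,-0.0006],[0,0,0]],[[0,0,0],[0,0,0]],[[0,0,0],[0,0,0]]], "claw": 0.55}}

```text
time_s: 19.13
tcp_pos: [0.5932, 0.0022, 0.202]
eef_rot: [0.0, 1.0, -0.005, -0.0]
contact_force: [0.2, 0.3, -0.8]
opening: 0.0388
grasp_force: 22.8
```

{"name": "send_rows", "arguments": {"targets": [[[-0.0015,0,-0.0006],[0,0,0]],[[0,0,0],[0,0,0]],[[0,0,0],[0,0,0]],[[0,0,0],[0,0,0]]], "claw": 0.62}}

```text
time_s: 19.47
tcp_pos: [0.5923, 0.0022, 0.2024]
eef_rot: [0.0, 1.0, -0.005, -0.0]
contact_force: [-0.6, -0.2, -1.0]
opening: 0.0331
grasp_force: 43.5
```

```bash
python3 pl.py; python3 asc.py
```

```text
t 19.4667 tcp [0.5923 0.0022 0.2024] yaw -0.0096 F [-0.6 -0.2 -1. ] M [ 0.1   0.01 -0.02] op 0.03309063951961934 g 43.513469357276335
 4 .......++++. ++++.                    
 5 .......+++.  .++++                    
 6   .....+++.   ++++.                   
 7       .+++.   .+++#.                  
 8       .+++    .+++##+       .++.      
 9    .++.+++.   ++++###      .#####     
10   +###++++    .+++##.      ######+    
11   ####++++     ++###.      +#####.    
12   ####++++     .+#####+... .++#+.     
13   .+++++++      .##########+...       
14      .+++.       ++.....++###.        
15      ..++.      ..        .++#.       
16       .++             ..    +##       
17       .++              ..    ++       
18       .++         .+.   ...  .+.  ..  
19       .++        .+#+   .... +#++####.
20 +##+ ..++.  ....  .+.  ......###+####.
21 ####+.+++. .........  .....+###+.+###.
22 #####++##..................####.  ... 
23 ...+#####.....  ..........+###+..     
24     .##+#++         .....#####..      
25      .++###.        ....+####++..     
26       ..###++. ......+#####++++++.    
27       ..++####+++++#######++++++++    
28       ..+++############++.++++++++.   
29      .....++####++++++...+++++++++.   
30      ......++#+........++#++++++++... 
31      ......+.+###+++#++##+++++++++....
32      .+......+++#######++++++++++.....
33       .+.......++++++++++++++++++.....
34       .+.........++++++++++++++++.....
35        .+++.......++++++++++++++......
36        .+++++......++++++++++++.......
37         .++++++++....+++++++++........
38          ..++++++++++++++++++.........
39            .++++++++++++++++..........
40             ...+++++++++..............
41          .     .......................
```

{"name": "send_rows", "arguments": {"targets": [[[-0.0015,0,0],[0,0,0]],[[0,0,0.002],[0,0,0]],[[0,0,0.002],[0,0,0]],[[0,0,0.002],[0,0,0]],[[0,0,0],[0,0,0]]]}}

```text
time_s: 19.93
tcp_pos: [0.5913, 0.0022, 0.1983]
eef_rot: [-0.0, 1.0, -0.005, -0.0]
contact_force: [-0.3, 0.2, -1.3]
opening: 0.0335
grasp_force: 43.5
```

```bash
python3 pl.py; python3 asc.py
```

```text
t 19.9333 tcp [0.5913 0.0022 0.1983] yaw -0.0095 F [-0.3  0.2 -1.3] M [ 0.07 -0.02  0.01] op 0.03350648276356985 g 43.51714895339683
 4 .......++++...+++.                    
 5 ........+++. .++++                    
 6   .... .+++.  ++++.                   
 7        .+++   .++++.                  
 8        .+++   .+++##+       .++.      
 9    .++..+++   ++++###      .#####     
10   +####++++   .+++##.      ######+    
11   #####++++    .++#.       +#####.    
12   ####++++.     ++#.        ++#+.     
13   .++#++++.     ++##++#.              
14       ..++.     .+++#######+.         
15       .+++          ..+#++###+        
16       .+++.           ... ..++.       
17       .+++             ..   .+#       
18       .++.        .+.   ...  .+.  ..  
19       .+++   .   .+#+ . .... .+++####.
20 +##+  .+++  .... ..+.........########.
21 ####. .+++ ......... .......+###.+###.
22 ####  .+++..................+###  ... 
23 .... .+++.....  ...........+###+.     
24     .+###..         ......####..      
25     +####++.        .....+###++..     
26     .+#####+.       ..+.####+++++.    
27       +#####+........+######++++++    
28       ..+######+++#######+++++++++.   
29      .....+##########+++++++++++++.   
30      .....+++######++...+#++++++++... 
31      ........+###+++#++##+++++++++....
32      .+......+++######+++++++++++.....
33       .+.......++++++++++++++++++.....
34       .+.......++++++++++++++++++.....
35        .+++.......++++++++++++++......
36        .+++++......++++++++++++.......
37         .++++++++....+++++++++........
38          ..++++++++++++++++++.........
39            .++++++++++++++++..........
40             ...++++++++++.............
41          .     .......................
```

{"name": "send_rows", "arguments": {"targets": [[[-0.0015,0,0],[0,0,0]],[[-0.0015,0,0],[0,0,0]],[[0,0,0],[0,0,0]],[[0,0,0],[0,0,0]]]}}

```text
time_s: 20.32
tcp_pos: [0.5897, 0.0022, 0.1989]
eef_rot: [-0.0, 1.0, -0.005, 0.0]
contact_force: [-0.5, 0.6, -1.1]
opening: 0.0335
grasp_force: 43.5
```

```bash
python3 pl.py; python3 asc.py
```

```text
t 20.3167 tcp [0.5897 0.0022 0.1989] yaw -0.0096 F [-0.5  0.6 -1.1] M [ 0.14 -0.03 -0.05] op 0.03346729742356143 g 43.48684831056744
 4 ........++++..++++.                   
 5 ........+++. .++++                    
 6   .... .+++.  ++++.                   
 7        .+++   .++++.                  
 8        .+++.  .+++##+       .++.      
 9    .++..+++   ++++###      .#####     
10   +####++++   .+++##.      ######+    
11   #####++++    .++#.       +#####.    
12   #####+++.     ++#.        ++#+.     
13   .++#++++.     ++##+.        .       
14       ..++.     .+++++#...            
15       .+++.         ..++###+.         
16       .+++            ..+####.        
17       .+++             ...++##.       
18       .++.        .+.   ....+##   ..  
19       .+++       .+#+   .....+#..####.
20 +##+  .+++  .... ..+.  .....++#++####.
21 ####. .+++ .........  ......++##.+###.
22 ####  .+++...................+##  ... 
23 .....+++#.....  ............+.##+     
24     +####..         ........+###+     
25     .####++.        .......+####..    
26      .####+..        ......####++.    
27       +####+...     ......+####+++    
28       ..+###++...........#####++++.   
29      .....####+++...+++#+####+++++.   
30      .....+#################++++++... 
31      .......+#############++++++++....
32      .+......++#######+++++++++++.....
33       .+.......++++++++++++++++++.....
34       .+.......++++++++++++++++++.....
35        .+++........+++++++++++++......
36        .+++++.......+++++++++++.......
37         .++++++++.....++++++++........
38          ..++++++++++++++++++.........
39            .++++++++++++++++..........
40             ...++++++++++.............
41          .     .......................
```

The back dropped past the taper, so the ring is now level and free round the spindle. I slide it down.

{"name": "send_rows", "arguments": {"targets": [[[0,0,0.002],[0,0,0]],[[0,0,0.002],[0,0,0]],[[0,0,0.002],[0,0,0]],[[0,0,0],[0,0,0]]]}}

```text
time_s: 20.7
tcp_pos: [0.5894, 0.0022, 0.1947]
eef_rot: [0.0, 1.0, -0.005, -0.0]
contact_force: [-0.6, 0.4, -2.1]
opening: 0.033
grasp_force: 43.5
```

{"name": "send_rows", "arguments": {"targets": [[[0,0,0.002],[0,0,0]],[[0,0,0.002],[0,0,0]],[[0,0,0.002],[0,0,0]],[[0,0,0],[0,0,0]]]}}

```text
time_s: 21.03
tcp_pos: [0.5897, 0.0021, 0.1915]
eef_rot: [0.0, 1.0, -0.005, 0.0]
contact_force: [-0.9, -0.1, -1.9]
opening: 0.0334
grasp_force: 43.5
```

```bash
python3 pl.py; python3 asc.py
```

```text
t 21.0333 tcp [0.5897 0.0021 0.1915] yaw -0.0096 F [-0.9 -0.1 -1.9] M [-0.01  0.05  0.04] op 0.033359852494039936 g 43.51463658967987
 4 ........+++++#+++.                    
 5 ........++++.++++.                    
 6   .... ..+++ .++++                    
 7         ++++  ++++#.                  
 8        .+++.  ++++##+       .++.      
 9    .++..+++.  ++++###      .#####     
10   +####++++.  .+++##.      ######+    
11   #####++++    +++#.       +#####.    
12   #####++++.   .+++         ++#+.     
13   .++#.++++     +++                   
14        .+++     .+..                  
15        .+++         .                 
16        .++.           ..              
17        .++.           .....           
18       .+++.       .+. ....++.     ..  
19       ..++. ..   .+##......++.  .####.
20 +##+   .++. ......+++.......##. .####.
21 ####.  .++..................+##..+###.
22 ####   +++...................+#.  ... 
23 ....  .+++..     .............+#.     
24       .+++.         ........+.##.     
25      +++++..        ........++##+.    
26     +#####...        .......++###.    
27     .+####+....     .......+++###+    
28      .++###+..............++####++.   
29      ...+####............++#####++.   
30      ....+####+........++######+++..  
31      ......######+++##########++++....
32      .+....+#################++++.....
33       .+.....++#############+++++.....
34       .+.......++######+##.++++++.....
35        .+++.......+++....+.+++++......
36        .+++++.............+++++.......
37         .++++++++.....++++++++........
38          ..++++++++++++++++++.........
39            .++++++++++++++++..........
40             ...++++++++++.............
41          .     .......................
```

{"name": "send_rows", "arguments": {"targets": [[[0,0,0.002],[0,0,0]],[[0,0,0.002],[0,0,0]],[[0,0,0],[0,0,0]],[[0,0,0],[0,0,0]]]}}

```text
time_s: 21.42
tcp_pos: [0.5908, 0.0022, 0.191]
eef_rot: [0.0, 1.0, -0.005, 0.002]
contact_force: [-0.0, 0.2, 6.7]
opening: 0.0334
grasp_force: 44.8
```

{"name": "send_rows", "arguments": {"targets": [[[0,0,0.002],[0,0,0]],[[0,0,0.002],[0,0,0]],[[0,0,0],[0,0,0]],[[0,0,0],[0,0,0]]]}}

```text
time_s: 21.75
tcp_pos: [0.592, 0.0021, 0.1907]
eef_rot: [0.0, 1.0, -0.005, 0.003]
contact_force: [0.4, 0.6, 14.5]
opening: 0.0333
grasp_force: 45.9
```

```bash
python3 pl.py; python3 asc.py
```

```text
t 21.75 tcp [0.592  0.0021 0.1907] yaw -0.0095 F [ 0.4  0.6 14.5] M [0.07 0.19 0.03] op 0.0333254945879102 g 45.9255100088194
 4 .......++++++#+++.                    
 5 .......+++++.++++.                    
 6   .... .+++. .+++.                    
 7        .+++. .++++#.                  
 8        .+++   ++++##+       .++.      
 9    .++..+++   ++++###      .#####     
10   +####++++   .+++##.      ######+    
11   #####++++    ++++.       +#####.    
12   #####++++    .++.         ++#+.     
13   .++#+++++    .+++                   
14        .++.     .+..                  
15        .+++        ..                 
16       ..++.          ...              
17       ..++.          ......           
18       ..++.       .+......++.     ..  
19       .+++. ...  .+##......+#+. .####.
20 +##+  .+++. ......+++.......##+ +####.
21 ####. .+++..................+##..+###.
22 ####  .+++...................+##  ... 
23 ....  .+++..     .............+#.     
24       .+++.         ........+.+#.     
25      .++++..        ........++###.    
26     .##+##...       ........++###.    
27     .+####+....     .......++###++    
28      .++###+..............++####++.   
29      ...+###+............+#####+++.   
30      ....+####+.........######++++..  
31      .....+####+#++++########+++++....
32      .+.....+###############+++++.....
33       .+.....++############++++++.....
34       .+........+####++++++++++++.....
35        .+++...........+..+++++++......
36        .+++++.........+...+++++.......
37         .+++++++......++++++++........
38          ..++++++++++++++++++.........
39            .++++++++++++++++..........
40             ...++++++++++.............
41          .     .......................
```

```bash
sed -i 's/def fit2(img,arm=.42,n="side",S=6,pl=.25)/def fit2(img,arm=.42,n="side",S=6,pl=.35,xb=(.555,.577))/; s/\[(.555,.577),/[xb,/' rs2.py; python3 - <<'E'
from rs2 import *
b,d=bot.grab_frame("side");np.savez("p9.npz",b=b,d=d)
for x in(.563,.565,.567): print(x,fit2(b,.42,xb=(x-.0003,x+.0003)))
E
python3 pl.py
```

```text
0.563 (array([ 0.5628,  0.0023, -0.1957,  0.0716,  0.1214]), np.float64(-26.4))
0.565 (array([ 0.5651, -0.0009, -0.1946,  0.0675,  0.1211]), np.float64(-26.6))
0.567 (array([ 0.5671, -0.0041, -0.1937,  0.0637,  0.1159]), np.float64(-26.7))
t 21.85 tcp [0.592  0.0021 0.1907] yaw -0.0095 F [-0.   0.1 14.6] M [0.1  0.08 0.04] op 0.03319079086348342 g 45.92396430904046
```

```bash
python3 - <<'E'
from h import *
th=np.linspace(np.radians(30),np.pi,60);o=np.c_[.0232*np.cos(th),.0232*np.sin(th)]
a=.21;Ra=np.array([[np.cos(a),-np.sin(a)],[np.sin(a),np.cos(a)]]);pv=np.array([-.0225,0])
A=(np.r_[[[.03,.013]],o]-pv)@Ra.T+pv;P=np.r_[A,A*[1,-1]]
c=proj("side",[.569,-.001,.081])[0].astype(int);x0,y0=c-20
def ext(x,y,z,p,yaw):
    # pitch about the lugs (x=.0235): z = lug height
    w=np.c_[P-[.0235,0],0*P[:,0]];w=np.r_[w,w+[0,0,.004]]
    w=R.from_euler('zy',[0,p]).apply(w)+[.0235,0,0];w=R.from_euler('z',yaw).apply(w)+[x,y,z]
    u=proj("side",w)-[x0+2,y0];lug=u[0]
    return "lug(%.1f,%.1f) bottom row %.1f at col %.1f  right col %.1f at row %.1f"%(*lug,u[:,1].max(),u[u[:,1].argmax(),0],u[:,0].max(),u[u[:,0].argmax(),1])
for args in [(.565,-.001,.0696,0,-.01),(.565,-.001,.0696,-.12,-.01),(.565,-.001,.0696,.1,-.01),(.565,-.001,.064,0,-.01),(.565,-.001,.0696,0,-.15),(.565,-.001,.064,.1,-.01)]: print(args,ext(*args))
E
```

```text
(0.565, -0.001, 0.0696, 0, -0.01) lug(4.4,26.8) bottom row 34.2 at col 18.9  right col 31.9 at row 22.9
(0.565, -0.001, 0.0696, -0.12, -0.01) lug(4.4,26.7) bottom row 35.6 at col 19.8  right col 31.9 at row 24.6
(0.565, -0.001, 0.0696, 0.1, -0.01) lug(4.4,26.9) bottom row 33.0 at col 17.9  right col 31.8 at row 22.8
(0.565, -0.001, 0.064, 0, -0.01) lug(4.4,28.5) bottom row 35.9 at col 18.9  right col 31.9 at row 24.7
(0.565, -0.001, 0.0696, 0, -0.15) lug(4.3,25.2) bottom row 34.0 at col 19.1  right col 32.1 at row 23.1
(0.565, -0.001, 0.064, 0.1, -0.01) lug(4.4,28.6) bottom row 34.8 at col 17.9  right col 31.8 at row 24.5
```

Contact now: 14 N upward with the reaction near the tips, so the ring is resting on the collar. I ease the press and shift back along +x.

{"name": "send_rows", "arguments": {"targets": [[[0.002,0,-0.002],[0,0,0]],[[0.002,0,-0.0015],[0,0,0]],[[0.002,0,0],[0,0,0]],[[0,0,0],[0,0,0]],[[0,0,0],[0,0,0]]]}}

```text
time_s: 22.27
tcp_pos: [0.5944, 0.0021, 0.1909]
eef_rot: [0.0, 1.0, -0.005, 0.002]
contact_force: [0.6, 0.1, 8.1]
opening: 0.0335
grasp_force: 44.9
```

```bash
python3 pl.py; python3 asc.py; python3 -c "
from h import *
b,d=bot.grab_frame('top');W=cloud('top',d)
c=proj('top',[[.55,.002,.066]])[0].astype(int);print(c)
k=W[c[1]-14:c[1]+16,c[0]-16:c[0]+16,2]*1000;print(k.astype(int)[::2,::2])"
```

```text
t 22.2667 tcp [0.5944 0.0021 0.1909] yaw -0.0096 F [0.6 0.1 8.1] M [ 0.02  0.24 -0.02] op 0.03350955184313913 g 44.87815027590841
 4 ......+++++++++++.                    
 5 .......+++++.++++.                    
 6   .... .+++. ++++.                    
 7        .+++  .++++#.                  
 8        .+++  .++++##+       .++.      
 9    .+++++++   ++++###      .#####     
10   +####+++.   .+++##.      ######+    
11   #####+++.    ++++.       +#####.    
12   ####++++.    .++.         ++#+.     
13   .++#++++.    .+++           .       
14       ..++.     .+..                  
15       ..++.        ..                 
16       ..++.          ...              
17       .+++           .......          
18       .+++.       .#+.....+++     ..  
19       ..++.....  .###......+#+. .####.
20 .##+  ..++........+++.......### +####.
21 ####. .+++..................+##..+###.
22 ####  .+++....  .............++#  ... 
23 ....  .+++..     .............+#.     
24       .+++.         ........+.+#.     
25      +++++..        ........++###.    
26     .#####...        ......+++###.    
27  
[... 1211 characters left out ...]
6  615
   616  615]
 [  43   47   48   61   65   67   65   81   84   76   66  613  616  617
   615  616]
 [  47   47   49   51   63   67   73   72   74   71   71  615  616  616
   617  614]
 [  48   47   48   38   47   69   67   67   63   67   67  615  616  614
   615  618]
 [  47   44   52   46   45   50   48   49   54   48   50  614  618  616
   617  617]
 [  47   44   43   42   43   45   45   43   41   44   44  615  617  614
   617  618]
 [  48   46   43   49 1369   45   47   44   45   50   46  617  617  620
   617  618]
 [  39   45   41   44   47   43   44   41   49   41   45  616  614  617
   616  615]
 [  42   42   45   48   43   39   42   47   47   44   43  617  618  617
   619  616]]
```

{"name": "send_rows", "arguments": {"targets": [[[0,0,-0.002],[0,0,0]],[[0.001,0,-0.0015],[0,0,0]],[[0.001,0,0],[0,0,0]],[[0,0,0],[0,0,0]],[[0,0,0],[0,0,0]]]}}

```text
time_s: 22.78
tcp_pos: [0.5946, 0.0022, 0.1911]
eef_rot: [-0.0, 1.0, -0.005, 0.0]
contact_force: [-1.4, -0.3, 2.7]
opening: 0.0336
grasp_force: 44.1
```

```bash
python3 pl.py; python3 asc.py
```

```text
t 22.7833 tcp [0.5946 0.0022 0.1911] yaw -0.0096 F [-1.4 -0.3  2.7] M [0.03 0.24 0.02] op 0.033586583630455434 g 44.13844776106998
 4 ......+++++++++++.                    
 5 .......++++..++++                     
 6   ......+++  ++++.                    
 7        .+++  .++++#.                  
 8        .++.   +++###+       .++.      
 9    .++++++.   ++++###      .#####     
10   +###++++.   .+++##.      ######+    
11   ####++++.    ++++.       +#####.    
12   ####++++.    +++.         ++#+.     
13   .++#++++.    .++.                   
14       .+++     .....                  
15       .+++.        ..                 
16       .+++.          ...              
17       .+++           ......           
18       .+++        .#+.....++.     ..  
19       ..++.....  .###......+++  .####.
20 +##+  ..++........+++.......##. .####.
21 ####. .+++..................+##..+###.
22 ####  .+++....  .............+#.  ... 
23 ....  .+++..     .............+#.     
24      ..++..         ........+.##.     
25     .+++#...        ........++###.    
26     +####+...        ......+++##+.    
27     .+###++....     .......+####++    
28      .++##++..............+#####++.   
29      ...+###+............+####++++.   
30      ....+####+.........#####+++++..  
31      ......####+#+++#########+++++....
32      .+.....+###############+++++.....
33       .+.....++###########+++++++.....
34       .+........+##+#++.++.++++++.....
35        .+++..............+.+++++......
36        .+++++.............+++++.......
37         .++++++++.....++++++++........
38          ..++++++++++++++++++.........
39            .++++++++++++++++..........
40             ...+++++++++++............
41          .     .......................
```

{"name": "send_rows", "arguments": {"targets": [[[0,0,0],[0,0,0]],[[0,0,0],[0,0,0]],[[0,0,0],[0,0,0]]], "claw": 0.5}}

```text
time_s: 23.08
tcp_pos: [0.5941, 0.0022, 0.1903]
eef_rot: [-0.0, 1.0, -0.005, -0.001]
contact_force: [-0.5, -0.5, -1.9]
opening: 0.0428
grasp_force: 21.4
```

```bash
python3 pl.py; python3 asc.py
```

```text
t 23.0833 tcp [0.5941 0.0022 0.1903] yaw -0.0096 F [-0.5 -0.5 -1.9] M [0.06 0.02 0.04] op 0.042781963739360246 g 21.447733577806503
 4 .....++++++++++..                     
 5 ......++++.++++.                      
 6   .....+++..++++                      
 7       .+++..+++++##.                  
 8       .+++. ++++####+       .++.      
 9    .+.++++  ++++#####      .#####     
10   +###++++  .+++####.      ######+    
11   ####++++  .+++++..       +#####.    
12   ####++++   +++.           ++#+.     
13   .+++++++   .++.                     
14      .+++.   .++....                  
15       .+++   .+......                 
16      .+++.   .      ....              
17      .+++.          .....             
18       .++         .#+......       ..  
19       .++.  ...  .###.......    .####.
20 .##+  .++.........+++.......+   .####.
21 ####. .++.... ..............++   +###.
22 ####..+++...    ............+#.   ... 
23 .....++++.       ...........##..      
24    .##+##.          ........##+.      
25     .####...        ........###..     
26      .###++..        .......###+.     
27       .####....     .......+###+..    
28       ..###+..............+###++++.   
29      ....+##+............+####++++.   
30      .....###++.........+####+++++..  
31      ......######++++#######++++++....
32      .+.....+#############+++++++.....
33       .+......+##########++++++++.....
34       .+............+++.++.++++++.....
35        .+++..............+.+++++......
36        .+++++.............+++++.......
37         .++++++++.....++++++++........
38          ..++++++++++++++++++.........
39            .++++++++++++++++..........
40             ...++++++++++.............
41          .     .......................
```

{"name": "send_rows", "arguments": {"targets": [[[0,0,0.002],[0,0,0]],[[0,0,0],[0,0,0]],[[0,0,0],[0,0,0]]]}}

```text
time_s: 23.38
tcp_pos: [0.5946, 0.0022, 0.1899]
eef_rot: [-0.0, 1.0, -0.005, 0.0]
contact_force: [-0.1, 0.7, -0.4]
opening: 0.0428
grasp_force: 21.7
```

{"name": "send_rows", "arguments": {"targets": [[[0.001,0,0.0015],[0,0,0]],[[0,0,0],[0,0,0]],[[0,0,0],[0,0,0]]], "claw": 0.42}}

```text
time_s: 23.63
tcp_pos: [0.595, 0.0021, 0.1887]
eef_rot: [0.0, 1.0, -0.005, -0.0]
contact_force: [0.2, -0.4, -0.9]
opening: 0.0496
grasp_force: 18.8
```

{"name": "send_rows", "arguments": {"targets": [[[0,0,0],[0,0,0]],[[0,0,0],[0,0,0]],[[0,0,0],[0,0,0]]], "claw": 0.36}}

```text
time_s: 23.88
tcp_pos: [0.5949, 0.0021, 0.1886]
eef_rot: [0.0, 1.0, -0.005, -0.0]
contact_force: [0.0, -0.4, -2.1]
opening: 0.0544
grasp_force: 13.3
```

```bash
python3 pl.py; python3 asc.py
```

```text
t 23.8833 tcp [0.5949 0.0021 0.1886] yaw -0.0096 F [ 0.  -0.4 -2.1] M [-0.14  0.05  0.02] op 0.054434250888657956 g 13.268799036741257
 4 .....+++++++++..                      
 5 ......++++++++.                       
 6   ....++++++++.                       
 7       .+++.++++++##.                  
 8       .+++.+++######+       .++.      
 9    .++++++.++++######      .#####     
10   +###++++.++++#####.      ######+    
11   ####++++.++++..+..       +#####.    
12   ####++++ .++.             ++#+.     
13   .++#++++ .++.                       
14       .+++..+++  ...                  
15       .+++ .++. .++..                 
16       .+++ .++    .....               
17       .+++ ...     ......             
18        +++ ....   .+.......       ..  
19        +++........+##.......    .####.
20 +##+  .+++..  ....+++........   .####.
21 ####+.++++.     ..............   +###.
22 ####+##+#+       ..............   ... 
23 .... +####       ...........+..       
24       +###.         ........#...      
25       .###+.        ........##+..     
26       ..##+..        .......##++.     
27       ...+#....     .......+##++..    
28       ...+#+..............+###+++..   
29      .....+#+............+####++++.   
30      ......##++.........#####+++++..  
31      ......++####++++#######++++++....
32      .+......+#############++++++.....
33       .+.......++#########+++++++.....
34       .+............++#+++.++++++.....
35        .+++..............+.+++++......
36        .+++++.............+++++.......
37         .++++++++.....++++++++........
38          ..++++++++++++++++++.........
39            .++++++++++++++++..........
40             ...+++++++++..............
41          .     .......................
```

{"name": "send_rows", "arguments": {"targets": [[[0,0,0.002],[0,0,0]],[[0,0,0],[0,0,0]],[[0,0,0],[0,0,0]]]}}

```text
time_s: 24.18
tcp_pos: [0.595, 0.0021, 0.1875]
eef_rot: [0.0, 1.0, -0.005, -0.0]
contact_force: [-0.3, -0.1, -1.0]
opening: 0.0548
grasp_force: 13.3
```

{"name": "send_rows", "arguments": {"targets": [[[0,0,0],[0,0,0]],[[0,0,0],[0,0,0]],[[0,0,0],[0,0,0]],[[0,0,0],[0,0,0]]], "claw": 0.28}}

```text
time_s: 24.52
tcp_pos: [0.5951, 0.0022, 0.1878]
eef_rot: [-0.0, 1.0, -0.005, 0.0]
contact_force: [-0.7, -0.5, -1.4]
opening: 0.061
grasp_force: 6.0
```

```bash
python3 pl.py; python3 asc.py
```

```text
t 24.5167 tcp [0.5951 0.0022 0.1878] yaw -0.0096 F [-0.7 -0.5 -1.4] M [-0.    0.04 -0.  ] op 0.06101312681799219 g 5.992881796773872
 4 ......++++++++.                       
 5 ......++++++++                        
 6   ....++++++++                        
 7       .+++++++.++##.                  
 8       .+++++++######+       .++.      
 9    .++++++++++#######      .#####     
10   +###++++++++######.      ######+    
11   ####++++#+++...+..       +#####.    
12   ####++++++++              ++#+.     
13   .++#++++++++                .       
14       .+++++++   ...                  
15       .+++.+++  .+...                 
16        .++.+++    ....                
17        .++.+++    .......             
18        .+++++..   .++......       ..  
19        .++++......+##.......    .####.
20 +##+   .++.. .....+++........   .####.
21 ####.   .+      ..............   +###.
22 ####..++..        .............   ... 
23 .....###+..        .........+...      
24      +###+.         ........#...      
25       +##+..        ........##+..     
26       .+##...       ........##++.     
27       ..+##....     .......+##++..    
28       ...##+..............+###+++..   
29      ....+#++............+####++++.   
30      .....+###+.........+####+++++..  
31      ......+#####+++#########+++++....
32      .+.....+##############++++++.....
33       .+......+++#########+++++++.....
34       .+.........+++++#+++.++++++.....
35        .+++..............+.+++++......
36        .+++++.............+++++.......
37         .++++++++.....++++++++........
38          ..++++++++++++++++++.........
39            .++++++++++++++++..........
40             ...+++++++++++............
41          .     .......................
```

{"name": "send_rows", "arguments": {"targets": [[[0,0,-0.004],[0,0,0]],[[0,0,-0.008],[0,0,0]],[[0,0,-0.015],[0,0,0]],[[0,0,-0.03],[0,0,0]],[[0,0,-0.03],[0,0,0]]]}}

```text
time_s: 24.98
tcp_pos: [0.5947, 0.0022, 0.2406]
eef_rot: [-0.0, 1.0, -0.005, -0.001]
contact_force: [0.6, 0.0, -1.1]
opening: 0.0615
grasp_force: 6.0
```

{"name": "send_rows", "arguments": {"targets": [[[0,0,-0.02],[0,0,0]],[[0,0,0],[0,0,0]],[[0,0,0],[0,0,0]]]}}

```text
time_s: 25.23
tcp_pos: [0.5958, 0.0021, 0.2531]
eef_rot: [0.0, 1.0, -0.005, 0.001]
contact_force: [0.1, 0.1, -1.9]
opening: 0.0614
grasp_force: 6.0
```

```bash
python3 asc.py; python3 - <<'E'
from rs import *
b,d=bot.grab_frame("side");np.savez("q1.npz",b=b,d=d)
for z in(.062,.064,.066,.070): print(z,ringpose(b,z)[:2])
from rs2 import fit2
print(fit2(b,0.,xb=(.566,.571)))
E
python3 pl.py "(.58,-.1,.258,-.1,.036)" "(.5090,-.2968,.258,-.2734,.036)"
```

```text
4 .......                               
 5 .......                               
 6   ....                                
 7                .+##.                  
 8               .#####+       .++.      
 9    .++.       +######      .#####     
10   +#####      .#####.      ######+    
11   ######.      ..+..       +#####.    
12   ######                    ++#+.     
13   .++#..                      .       
14                  .                    
15                 ..                    
16             ..                        
17             +.                        
18            ..     .+.     .       ..  
19                  .+#+     ..    .####.
20 +##+              ..      ...   .####.
21 ####.    .               .....   +###.
22 ####..++..             ........   ... 
23 .....###+.             .....+...      
24      +###+.          .......#...      
25       +###..        ........##+..     
26       .+##...        .......##++.     
27        .+##....      ......+##++..    
28       ...##+..............+###+++..   
29      ....+#++............+####++++.   
30      .
[... 643 characters left out ...]
01,  5.000e-04, -6.020e-02]), np.float64(-26.82))
0.07 (array([ 0.5649,  0.0038, -0.0526]), np.float64(-27.16))
(array([ 0.5662,  0.0026, -0.0695,  0.0689,  0.0028]), np.float64(-25.6))
t 25.3333 tcp [0.5946 0.0022 0.2508] yaw -0.0096 F [ 0.1  0.2 -2.4] M [-0.05 -0.04 -0.02] op 0.061308097552770516 g 5.994207399562583
[[[-0.0076,0.0568,-0.004],[0.0,0.0003,0.0192]],[[-0.0059,0.057,-0.004],[0.0,0.0003,0.0192]],[[-0.0041,0.0572,-0.004],[0.0,0.0003,0.0192]],[[-0.0142,0.0564,0.0],[0.0,0.0,0.0184]],[[-0.0125,0.0567,0.0],[0.0,0.0,0.0184]]]
[[[-0.0109,0.0571,0.0],[0.0,0.0,0.0184]],[[-0.0092,0.0574,0.0],[0.0,0.0,0.0184]],[[-0.0076,0.0576,0.0],[0.0,0.0,0.0184]],[[-0.0059,0.0578,0.0],[0.0,0.0,0.0184]]]
```

The ring fit at z = 64 mm coincides with the spindle centre, closed and level. It is seated, so I return the pliers.

{"name": "send_rows", "arguments": {"targets": [[[-0.0076,0.0568,-0.004],[0,0,0.0192]],[[-0.006,0.057,-0.004],[0,0,0.0192]],[[-0.004,0.057,-0.004],[0,0,0.0192]],[[-0.0142,0.0564,0],[0,0,0.0184]],[[-0.0125,0.0567,0],[0,0,0.0184]]]}}

```text
time_s: 25.75
tcp_pos: [0.5557, -0.1666, 0.2575]
eef_rot: [-0.0, 0.997, -0.079, -0.001]
contact_force: [0.3, -0.1, -2.0]
opening: 0.0614
grasp_force: 6.0
```

{"name": "send_rows", "arguments": {"targets": [[[-0.011,0.057,0],[0,0,0.0184]],[[-0.0092,0.0574,0],[0,0,0.0184]],[[-0.0076,0.045,0],[0,0,0.0184]],[[-0.006,0.04,0],[0,0,0.0184]],[[0,0.018,0],[0,0,0]]]}}

```text
time_s: 26.17
tcp_pos: [0.5084, -0.2917, 0.2573]
eef_rot: [-0.0, 0.99, -0.138, -0.001]
contact_force: [0.3, 0.4, -1.0]
opening: 0.0615
grasp_force: 6.0
```

{"name": "send_rows", "arguments": {"targets": [[[0,0.01,0],[0,0,0]],[[0,0,0],[0,0,0]],[[0,0,0],[0,0,0]],[[0,0,0],[0,0,0]]]}}

```text
time_s: 26.5
tcp_pos: [0.5095, -0.2937, 0.2588]
eef_rot: [-0.0, 0.991, -0.136, -0.0]
contact_force: [0.4, 0.2, -1.9]
opening: 0.0616
grasp_force: 6.0
```

```bash
python3 - <<'E'
from h import *
s=bot.sense();p=np.array(s['tcp_pos'])
i,d=bot.grab_frame("side");W=cloud("side",d);w=W[(np.hypot(W[...,0]-p[0],W[...,1]-p[1])<.055)&(W[...,2]>.11)&(W[...,2]<.25)]
for lo in np.arange(.11,.24,.01):
    q=w[(w[:,2]>=lo)&(w[:,2]<lo+.01)]
    if len(q): print(round(lo,2),len(q),np.median(q,0).round(4),q.min(0).round(4),q.max(0).round(4))
E
python3 pl.py "(.5088,-.2966,.258,-.2734)"
```

```text
0.13 1 [ 0.5068 -0.3008  0.1394] [ 0.5068 -0.3008  0.1394] [ 0.5068 -0.3008  0.1394]
0.14 19 [ 0.507  -0.298   0.1466] [ 0.503  -0.3045  0.1405] [ 0.5131 -0.2855  0.15  ]
0.15 18 [ 0.5073 -0.2914  0.1549] [ 0.5029 -0.3044  0.1513] [ 0.5119 -0.286   0.16  ]
0.16 22 [ 0.5067 -0.2951  0.1653] [ 0.501  -0.3031  0.1602] [ 0.5125 -0.283   0.1699]
0.17 26 [ 0.5063 -0.2895  0.1752] [ 0.5011 -0.3018  0.1703] [ 0.5137 -0.2822  0.1799]
0.18 28 [ 0.5066 -0.2944  0.1852] [ 0.5008 -0.3048  0.1806] [ 0.5145 -0.2829  0.1899]
0.19 20 [ 0.5063 -0.2869  0.1949] [ 0.5019 -0.3023  0.1902] [ 0.5142 -0.2818  0.1997]
0.2 25 [ 0.5049 -0.2876  0.2047] [ 0.4998 -0.3036  0.2006] [ 0.5141 -0.2829  0.2088]
0.21 41 [ 0.5049 -0.2902  0.2153] [ 0.4991 -0.3103  0.2102] [ 0.5134 -0.2802  0.2194]
0.22 45 [ 0.5062 -0.2981  0.2277] [ 0.4954 -0.3155  0.2211] [ 0.52   -0.2683  0.2299]
0.23 50 [ 0.5061 -0.3031  0.2347] [ 0.4936 -0.3167  0.2301] [ 0.521  -0.2707  0.2396]
t 26.55 tcp [ 0.5095 -0.2937  0.2589] yaw -0.2717 F [ 0.  -0.4 -1.6] M [ 0.01 -0.02 -0.02] op 0.061620564685810245 g 5.95888651907444
[[[0.0001,0.005,0.0015],[-0.0003,0.0001,0.0011]]]
```

{"name": "send_rows", "arguments": {"targets": [[[0,0.005,0],[0,0,0.001]],[[0,0,0.015],[0,0,0]],[[0,0,0.02],[0,0,0]],[[0,0,0.02],[0,0,0]],[[0,0,0.015],[0,0,0]]]}}

```text
time_s: 26.97
tcp_pos: [0.5074, -0.2972, 0.2143]
eef_rot: [-0.001, 0.991, -0.137, -0.001]
contact_force: [0.0, -0.2, -1.9]
opening: 0.0615
grasp_force: 6.0
```

{"name": "send_rows", "arguments": {"targets": [[[0,0,0],[0,0,0]],[[0,0,0],[0,0,0]]]}}

```text
time_s: 27.13
tcp_pos: [0.5074, -0.2973, 0.2155]
eef_rot: [-0.001, 0.991, -0.137, -0.001]
contact_force: [-0.4, 0.0, -1.2]
opening: 0.0618
grasp_force: 6.0
```

```bash
python3 pl.py "(.5088,-.2966,.15,-.2734,.02)" "(.5088,-.2966,.137,-.2734,.005)"
```

```text
t 27.1333 tcp [ 0.5074 -0.2973  0.2155] yaw -0.2751 F [-0.4  0.  -1.2] M [ 0.01 -0.03 -0.01] op 0.06183514195221747 g 5.960161909461021
[[[0.0005,-0.0004,0.0273],[-0.0002,0.0004,-0.0003]],[[0.0005,-0.0004,0.0273],[-0.0002,0.0004,-0.0003]],[[0.0005,-0.0004,0.0273],[-0.0002,0.0004,-0.0003]],[[0.0005,-0.0004,0.0273],[-0.0002,0.0004,-0.0003]],[[0.0,0.0,0.0072],[0.0,0.0,0.0]]]
[[[0.0,0.0,0.0072],[0.0,0.0,0.0]],[[0.0,0.0,0.0072],[0.0,0.0,0.0]]]
```

Tips are in the slot, no contact.

{"name": "send_rows", "arguments": {"targets": [[[0.0006,0,0.027],[0,0,0]],[[0.0006,0,0.027],[0,0,0]],[[0.0006,0,0.027],[0,0,0]],[[0.0005,0,0.022],[0,0,0]],[[0,0,0.008],[0,0,0]]]}}

```text
time_s: 27.55
tcp_pos: [0.5087, -0.2978, 0.1484]
eef_rot: [-0.001, 0.991, -0.137, -0.001]
contact_force: [0.3, 0.1, -1.7]
opening: 0.0617
grasp_force: 6.0
```

{"name": "send_rows", "arguments": {"targets": [[[0,0,0.007],[0,0,0]],[[0,0,0.006],[0,0,0]],[[0,0,0.005],[0,0,0]],[[0,0,0],[0,0,0]],[[0,0,0],[0,0,0]]]}}

```text
time_s: 27.97
tcp_pos: [0.5097, -0.2984, 0.1402]
eef_rot: [0.0, 0.991, -0.137, 0.0]
contact_force: [0.8, -0.2, -1.1]
opening: 0.0615
grasp_force: 6.0
```

```bash
python3 pl.py
```

```text
t 27.9667 tcp [ 0.5097 -0.2984  0.1402] yaw -0.275 F [ 0.8 -0.2 -1.1] M [-0.02  0.02  0.03] op 0.06146791584529114 g 5.958764478564262
```

{"name": "send_rows", "arguments": {"targets": [[[0,0,0.004],[0,0,0]],[[0,0,0.004],[0,0,0]],[[0,0,0],[0,0,0]],[[0,0,0],[0,0,0]]]}}

```text
time_s: 28.3
tcp_pos: [0.5096, -0.2984, 0.1351]
eef_rot: [0.0, 0.991, -0.137, 0.0]
contact_force: [-0.5, -1.3, -0.3]
opening: 0.0619
grasp_force: 6.0
```

```bash
python3 pl.py
```

```text
t 28.3 tcp [ 0.5096 -0.2984  0.1351] yaw -0.2751 F [-0.5 -1.3 -0.3] M [-0.11  0.02  0.03] op 0.0618502136942663 g 5.99568285048008
```

{"name": "send_rows", "arguments": {"targets": [[[0,0,0.003],[0,0,0]],[[0,0,0],[0,0,0]],[[0,0,0],[0,0,0]]]}}

```text
time_s: 28.55
tcp_pos: [0.5101, -0.299, 0.1344]
eef_rot: [0.001, 0.991, -0.137, 0.001]
contact_force: [-0.9, -1.4, 6.0]
opening: 0.0616
grasp_force: 6.4
```

{"name": "send_rows", "arguments": {"targets": [[[0,0,0],[0,0,0]],[[0,0,0],[0,0,0]],[[0,0,0],[0,0,0]],[[0,0,0],[0,0,0]]], "claw": 0.2}}

```text
time_s: 28.88
tcp_pos: [0.5094, -0.2981, 0.1329]
eef_rot: [-0.0, 0.991, -0.137, -0.0]
contact_force: [0.2, -0.2, 1.1]
opening: 0.0685
grasp_force: 0.2
```

{"name": "send_rows", "arguments": {"targets": [[[0,0,0],[0,0,0]],[[0,0,0],[0,0,0]],[[0,0,0],[0,0,0]],[[0,0,0],[0,0,0]]], "claw": 0}}

```text
time_s: 29.22
tcp_pos: [0.5095, -0.2982, 0.133]
eef_rot: [-0.0, 0.991, -0.137, -0.0]
contact_force: [0.5, -0.1, -0.4]
opening: 0.0856
grasp_force: 0.0
```

```bash
python3 pl.py
```

```text
t 29.2167 tcp [ 0.5095 -0.2982  0.133 ] yaw -0.275 F [ 0.5 -0.1 -0.4] M [0.01 0.01 0.04] op 0.08555816252434395 g 0.0
```

Landed exactly at the original height and released. Withdraw upward and check.

{"name": "send_rows", "arguments": {"targets": [[[0,0,-0.015],[0,0,0]],[[0,0,-0.04],[0,0,0]],[[0,0,-0.05],[0,0,0]],[[0,0,-0.05],[0,0,0]],[[0,0,-0.04],[0,0,0]]]}}

```text
time_s: 29.63
tcp_pos: [0.5098, -0.2985, 0.2534]
eef_rot: [0.0, 0.991, -0.137, 0.001]
contact_force: [0.5, -0.0, 0.7]
opening: 0.0853
grasp_force: 0.0
```

{"name": "send_rows", "arguments": {"targets": [[[-0.06,0,0],[0,0,0]],[[-0.06,0,0],[0,0,0]],[[-0.06,0,0],[0,0,0]],[[-0.02,0,0],[0,0,0]],[[0,0,0],[0,0,0]]]}}

```text
time_s: 30.05
tcp_pos: [0.3921, -0.2652, 0.2511]
eef_rot: [0.0, 0.99, -0.138, 0.0]
contact_force: [-0.4, 1.1, -0.5]
opening: 0.0851
grasp_force: 0.0
```

{"name": "send_rows", "arguments": {"targets": [[[0,0,0],[0,0,0]],[[0,0,0],[0,0,0]],[[0,0,0],[0,0,0]],[[0,0,0],[0,0,0]]]}}

```text
time_s: 30.38
tcp_pos: [0.3947, -0.2658, 0.2501]
eef_rot: [-0.0, 0.991, -0.137, -0.0]
contact_force: [0.3, -0.9, 0.5]
opening: 0.0853
grasp_force: 0.0
```

```bash
python3 - <<'E'
from rs import *
S0=np.load("side0.npz")['p'];b,d=bot.grab_frame("side");T0=np.load("top0.npz")['p'];t,_=bot.grab_frame("top")
print(np.round(bot.sense()['tcp_pos'],3),bot.sense()['time_s'])
print(ringpose(b,.064)[:2])
for n,(x,y,w,h) in dict(pliers=(325,125,55,65),tub=(125,220,75,60),bottle=(182,190,35,50),tubes=(208,142,70,65)).items():
    df=np.abs(b[y:y+h,x:x+w].astype(int)-S0[y:y+h,x:x+w]).max(-1);print(n,"changed px",(df>40).sum(),"of",df.size)
g=cv2.cvtColor(b,cv2.COLOR_RGB2GRAY);g0=cv2.cvtColor(S0,cv2.COLOR_RGB2GRAY)
for a in(g0,g):
    k=a[130:180:2,326:378];print("\n".join("".join("#" if v<50 else "." if v<100 else " " for v in r) for r in k))
E
```

```text
[ 0.394 -0.266  0.25 ] 30.4833
(array([ 0.5683, -0.0013, -0.0471]), np.float64(-25.89))
pliers changed px 43 of 3575
tub changed px 0 of 4500
bottle changed px 0 of 1750
tubes changed px 0 of 4550
                         ...........................
                            ........................
       .##..                    ....................
     .#######                       .......###......
    .########.                          ..#######.##
    .########.                           .##########
    .########.                           .######..##
    #########                .##..      .######..  .
   .########.               ######.     .######.    
   .########.              .######     .#######.    
   .########               ######.     .######.     
   .########              .#######     #######.     
   .#######.              .######.    .######..     
    ..####.......         .######.    #######       
          .............  .#######    .######.       
                ..........######.    ######.        
                     .....######.   .#####.         
  
[... 1046 characters left out ...]
####.      
   .#######.              #######    .#######.      
    ..####.......        .######.    .######.       
          .............  .######.    .#####.        
                .........#######    .#####.         
                     ....#######   .#####.          
                         .#####.   ######           
....                     .#####.  .######.          
.......                  .###### . ...##........    
..........               .######.....         ......
..............          .#######...                 
...........   ...          .......                  
..............   ...            ......              
................... ....            .......        .
```

```bash
python3 -c "
from workcell import bot
print(bot.job_done())"
```

```text
the job is handed in; nothing more can be done
None
```

I handed the job in at about 30 s. In the last camera checks the ring was closed and centred in the groove on the collar, the pliers were back in their slot within about 1–2 mm of where they started, and the tub, tube rack and bottle had not moved; the hand-in call returned no verdict.

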